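# Hang a sanding drum on a slanted keyed rack peg

## Task

Put the red-brown sanding drum away on the free slanted peg of the yellow rack: slide it down along the peg until its foot rests on the brass cross key, then turn it under light pressure until its notches drop over the key and it sits fully home on the rubber pad, and let go. Work gently, never forcing the drum against the rack, and leave the blue drum and the other things where they are.

Things in the scene. Friction and masses are not known exactly. Their poses are not given: they have to be found in the camera images.
- drum: The sanding drum to hang: loose, about 0.3 kg, upright on the bench, red-brown sleeve 50 mm in diameter, 87 mm tall in all. Origin: centre of its underside; z along its axis, up through the hub. From below: 0-12 mm lugged foot, 12-51 mm sleeve, 51-55 mm steel disc, 55-87 mm square hub. A 16 mm bore runs from the underside up to 51 mm, closed above.
- drum_hub (a point): Middle of the drum's black square hub, 71 mm above the drum's origin: 30 x 30 mm, 32 mm tall, flats facing the drum's x and y. The place to grip.
- drum_foot (a point): Middle of the drum's foot, 6 mm above its origin: four dark steel lugs parted by two crossing open notches, each 11 mm wide and 12 mm deep, right across the foot along the drum's x and y axes; so it fits over the key every 90 degrees.
- peg: The rack's free peg: fixed, steel, 12.5 mm diameter. Origin: centre of the top of the unloaded rubber pad (52 mm across, gives 1 mm per 3 N, 3.5 mm at most) at its foot, 70 mm above the bench. z points out along the peg, up and to the rack's front (roughly the robot), 35 deg from vertical; y is level. The drum is home when its origin and z axis coincide with the peg's to 3 mm.
- peg_tip (a point): The peg's rounded tip, 46 mm along the peg's z from its origin.
- pin_mid (a point): Middle of the brass cross key (flat bar), 4 mm along the peg's z: 8 mm wide, 8 mm high, 36 mm long, square to the peg. Its direction is NOT measured: 0.2 to 1.37 rad from the peg's x axis towards its y, so turn to search. Unmatched notches stop on it 8 mm above home and drop over it when within 0.08 rad. It turns stiffly (0.2 N m); over 8 N of press while turning may drag it.
- rack: The rack (fixed): yellow plate slanting 35 degrees, 260 mm wide and 100 mm deep, on a dark foot. Origin on the bench below the free peg's foot; x level, to the rack's back; y to the left along the rack. Its other peg, 140 mm to the -y side of the free one, already carries a green drum that is fixed there.
- drum_b: Another sanding drum of the same size with a blue sleeve, standing on the bench; to be left alone. Origin: centre of its underside.
- wrench: steel wrench lying on the bench, bystander
- oiler: yellow bottle, 50 mm in diameter, 130 mm tall, bystander
- cup: blue cup, 76 mm in diameter, 90 mm tall, bystander

How it is judged:
By the outcome, as a careful person would: the job done as asked, in the order asked, and still so for the second after the job is handed in, with the robot touching nothing.
It also fails if it takes over 72 s, if anything falls off the work surface, if the arm or the gripper's body presses on something with over 40 N, if the wrist force passes 120 N, or if a joint passes its speed limit or range.

## Robot

A 6-joint arm with a two-finger parallel gripper is mounted at the origin on the work surface. World frame = base frame: x ahead of the robot, y to its left, z up, the work surface at z = 0. Lengths are in m, angles in rad, forces in N, time in s.
With the tool pointing down it reaches from about 0.275 to 1 m from the base axis. Payload 8.4 kg.
Tool frame: the origin (TCP) lies between the finger pads; the fingertips stand 19 mm ahead of it and the grasp point (between the pads) is the TCP; z points along the fingers, y is the direction in which the jaws open and shut (so a half turn about z gives the same grasp; the last joint's range is limited). The gripper opens to 85 mm and grips with 20 to 120 N. Pads are 22 mm wide; open, the fingers measure 114 mm over their backs; the gripper's body (76 mm by 85 mm) begins 54 mm behind the grasp point. The pads swing forward as they close: fully open they stand 13 mm farther back than shut.
Start: joints at [1.301, 0.353, 1.633, -0, 1.155, -0.002], TCP at [0.165, 0.603, 0.25] pointing down, gripper open.
Joint ranges: [-2.63, 2.63], [-0.92, 2.1], [0.06, 2.66], [-1.3, 4.44], [0, 2.69], [-3.02, 3.02]. Speed limits (rad/s): [2.22, 2.22, 2.79, 3.14, 3.14, 3.14].

## Interface

Orientations are given as a unit quaternion [x, y, z, w].
In Python, from bench import arm gives the robot as it stands. The module is installed in compiled form; this text tells all that it offers.
- The arm moves only by the tool play_rows, never from a script. Its arguments are lists of equal length, an entry for each row: "claw": the opening, from 0 (shut) to 1 (fully open); "dp": the shift along the tool's x, y, z in cm, a list of three; "turn": the turn about the tool's z in rad. A call has 1 to 5 rows; each row is the pose to reach, as a shift and turn from the pose measured when the call began, along the tool's axes at that moment; what a row does not reach only later rows make up. A row lasts 1/8 s, in which the tool goes at most 62.5 mm and 10.7 degrees, less where a joint would pass 70% of its speed; a pose out of reach is approached as far as the arm can. A call with a gripper value outside its range is refused whole. The fingers move at their own pace and stop on an object; "newtons" is the grip in N (left out, the last holds). Time passes only in rows, so rows that repeat a pose let the fingers close. It gives the time, the measured TCP pose, the force and the opening at its end, in the units of the state.
- arm.read_state(): the state, without advancing time (a new reading comes with each control period).
- arm.camera(name): name is "scene" or "top" or "wrist"; returns a dict with "image" (400x640x3 uint8, red, green, blue), "range_z" (400x640 float32, m along the optical axis (not along the pixel's ray), 0 where there is no reading), "fov_y" (degrees; the focal length in pixels is half the picture's height over the tangent of half this angle, whatever the lens; pixels are square), "cx", "cy" (the principal point, pixels), "R" (3x3) and "t" (3): a world point X has camera coordinates R X + t. Camera axes: x right, y down, z forward; pixel columns grow to the right and rows downward; lengths in m; the calibration is good to about 2 mm. A picture is of the moment at which its call begins.
- arm.hand_in(): hands the job in, once; it reports no verdict.
The state is a dict: "time": time; "joints": joint angles; "joint_velocities": joint speeds; "joint_efforts": joint torques, N m; "eef_pos": TCP position; "eef_rot": TCP orientation; "wrist_force": force on the tool from outside, world axes, zero at the start; "moment": the same for the moment, N m; "grip_width": finger opening in m.
Only numpy, scipy, OpenCV 4.12 (cv2) and the standard library are available. Lean on these libraries where they do the work, as an engineer would, in place of code of your own. Each camera call takes 0.05 s, during which the arm holds its last target.

## Working session

There is one attempt and no reset: what is moved stays moved. The work goes in short steps, Python scripts to look and compute and a tool call to move; the robot and the scene stay as the last step left them, time stands still between calls to the robot, and variables do not carry over. Pictures are saved under pics/ and viewed, and the job is handed in when it is done.

Besides the shell and the picture viewer there is one more tool, called after "Request:" as name(argument=value, ...) on one line, values as JSON. play_rows: Moves the arm, as the interface text tells. Its arguments: {"type":"object","properties":{"claw":{"type":"array","items":{"type":"number"}},"dp":{"type":"array","items":{"type":"array","items":{"type":"number"}}},"turn":{"type":"array","items":{"type":"number"}},"newtons":{"type":"number"}},"required":["claw","dp","turn"]}

```bash
mkdir -p pics; python3 - <<'E'
from bench import arm
import cv2
s=arm.read_state();print({k:(v if not hasattr(v,'tolist') else v.tolist()) for k,v in s.items()})
for n in("scene","top","wrist"):
    c=arm.camera(n);cv2.imwrite(f"pics/{n}0.png",c["image"][:,:,::-1]);print(n,c["fov_y"],c["cx"],c["cy"],c["R"],c["t"])
E
```

```text
{'time': 0.0, 'joints': [1.300592404826138, 0.3536541749236049, 1.6341458936994722, 9.870678162763578e-06, 1.1551845751024503, -0.002410521559029434], 'joint_velocities': [0.00037822830944082397, -0.0013456121688233975, -0.0003927940561426461, 0.00035673696174281263, -0.00043352823149102137, -0.0006351789327030797], 'joint_efforts': [-0.003364493531989865, -60.5265998840332, -34.20534610748291, -0.00033344719668093603, 0.009517319267615676, 3.3752667860653673e-06], 'eef_pos': [0.16526049417443583, 0.6022867832231622, 0.24955286193502493], 'eef_rot': [0.13349891366165484, 0.9910487150598235, -0.0006889259809036051, -9.904758210803422e-05], 'wrist_force': [-0.31816830309862476, 0.6588881165020147, -0.3081527892531607], 'moment': [-0.06104503015258785, 0.005845419253698159, -0.0010988191810307087], 'grip_width': 0.08530386032129707}
scene 49.78482850636704 319.8438665765632 200.31997650464245 [[ 0.81160463  0.58415341 -0.00791918]
 [ 0.45238635 -0.63699321 -0.62416844]
 [-0.36965458  0.50299547 -0.78124967]] [-0.44947441 -0.1047461   1.07014631]
top 49.86599687702017 318.279869791666 208.6067132410591 [[ 0.0467567  -0.99889464  0.00482789]
 [-0.97868977 -0.04677733 -0.19994551]
 [ 0.19995034  0.00462379 -0.97979512]] [0.06660938 0.51618522 0.81193634]
wrist 70.09308648878392 316.90319443839803 197.77723877496484 [[ 2.64118829e-01  9.64490129e-01 -1.89840270e-04]
 [ 9.20969042e-01 -2.52142417e-01  2.97052562e-01]
 [ 2.86456397e-01 -7.86320118e-02 -9.54861110e-01]] [-0.62532284 -0.03805945  0.37849267]
```

View pics/scene0.png

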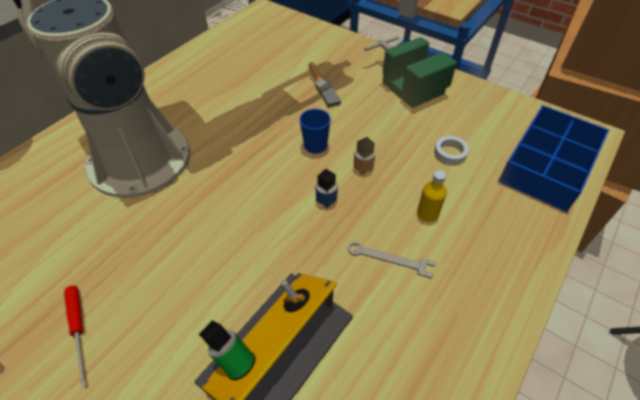

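View pics/top0.png

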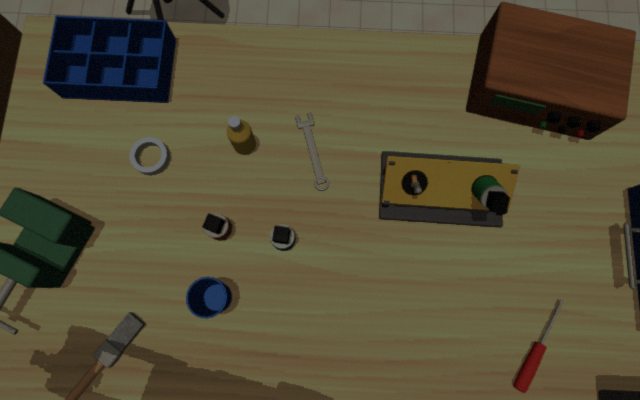

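View pics/wrist0.png

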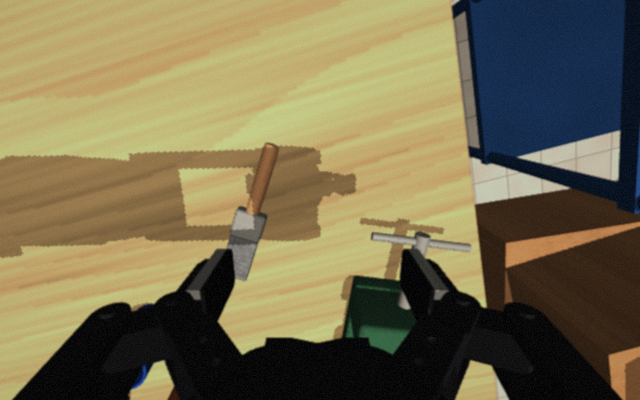

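The moves offer no tilt command, so I'll keep that in mind. First I'll measure.

```bash
cat >h.py <<'E'
import numpy as np,cv2
from bench import arm
def cam(n):
    c=arm.camera(n);c["f"]=200/np.tan(np.radians(c["fov_y"])/2);return c
def ptmap(c):
    z=c["range_z"];v,u=np.mgrid[0:400,0:640]
    P=np.stack([(u-c["cx"])/c["f"]*z,(v-c["cy"])/c["f"]*z,z],-1)
    return (P-c["t"])@c["R"]   # world
def plane(c,u,v,h):
    d=c["R"].T@np.array([(u-c["cx"])/c["f"],(v-c["cy"])/c["f"],1]);o=-c["R"].T@c["t"]
    return o+d*(h-o[2])/d[2]
def save(n,im,box=None,k=1):
    if box: im=im[box[1]:box[3],box[0]:box[2]]
    cv2.imwrite("pics/"+n,cv2.resize(im[:,:,::-1],None,fx=k,fy=k,interpolation=cv2.INTER_CUBIC))
E
python3 - <<'E'
from h import *
c=cam("top");W=ptmap(c);im=c["image"];np.set_printoptions(precision=4,suppress=True)
save("t1.png",im,(180,180,320,260),5);save("t2.png",im,(370,140,530,235),5)
print("bench z",np.median(W[250:280,330:380,2]),"cam",-c["R"].T@c["t"])
for nm,(a,b,x,y) in dict(red=(195,205,235,245),blue=(265,220,300,255),cup=(180,270,240,325),oil=(220,110,262,160)).items():
    w=W[b:y,a:x].reshape(-1,3);ok=(c["range_z"][b:y,a:x].ravel()>0)&(w[:,2]>.03)&(w[:,2]<.2);w=w[ok]
    top=w[w[:,2]>w[:,2].max()-.008]
    print(nm,len(w),"max",w[:,2].max(),"top mean",top.mean(0),"rng",top.min(0),top.max(0), len(top))
s=cam("scene");Ws=ptmap(s)
save("s1.png",s["image"],(290,120,410,220),6);save("s2.png",s["image"],(190,265,350,400),5)
print("scene bench",np.median(Ws[230:250,270:300,2]))
# rack: yellow mask plane
for n,c,W in(("top",c,W),("scene",s,Ws)):
    hsv=cv2.cvtColor(c["image"],cv2.COLOR_RGB2HSV);m=(hsv[...,0]>18)&(hsv[...,0]<30)&(hsv[...,1]>200)&(hsv[...,2]>90)
    m=m&(W[...,2]>.02)&(W[...,2]<.12)&(W[...,1]<0.05)
    w=W[m];cen=np.median(w,0);u,sv,vt=np.linalg.svd(w-w.mean(0),full_matrices=False);nn=vt[2]*np.sign(vt[2][2])
    r=(w-w.mean(0))@nn;w=w[abs(r)<.006];u,sv,vt=np.linalg.svd(w-w.mean(0),full_matrices=False);nn=vt[2]*np.sign(vt[2][2])
    print(n,m.sum(),w.mean(0),"normal",nn,"tilt",np.degrees(np.arccos(nn[2])),"az",np.degrees(np.arctan2(-nn[1],-nn[0])),"long",vt[0],"rms",r.std())
E
```

```text
bench z 3.537747695886789e-06 cam [0.3397 0.0869 0.8984]
red 559 max 0.09149531260116031 top mean [0.4688 0.2925 0.0866] rng [0.451  0.2744 0.0836] [0.4871 0.3104 0.0915] 240
blue 515 max 0.09049900497892996 top mean [0.4535 0.1599 0.0865] rng [0.438  0.1446 0.0826] [0.4698 0.176  0.0905] 247
cup 833 max 0.0930590573826611 top mean [0.3293 0.2909 0.0893] rng [0.293  0.2517 0.0851] [0.3661 0.3264 0.0931] 301
oil 704 max 0.1327674176482383 top mean [0.6586 0.2585 0.1292] rng [0.6475 0.2475 0.125 ] [0.6693 0.2707 0.1328] 119
scene bench -0.0006936494930506363
  return _methods._mean(a, axis=axis, dtype=dtype,
  ret = um.true_divide(
<stdin>:16: RuntimeWarning: Mean of empty slice.
Traceback (most recent call last):
IndexError: index 2 is out of bounds for axis 0 with size 0
```

View pics/t1.png

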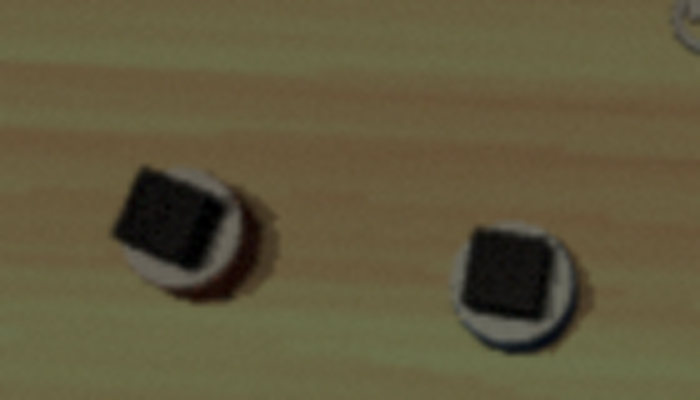

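View pics/t2.png

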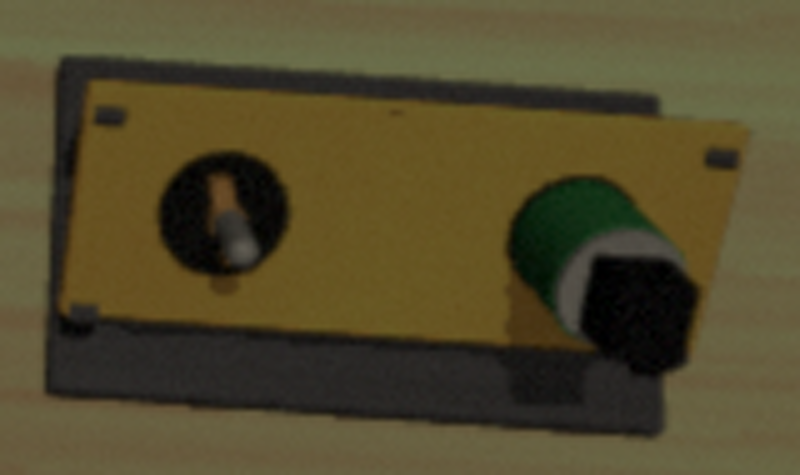

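View pics/s2.png

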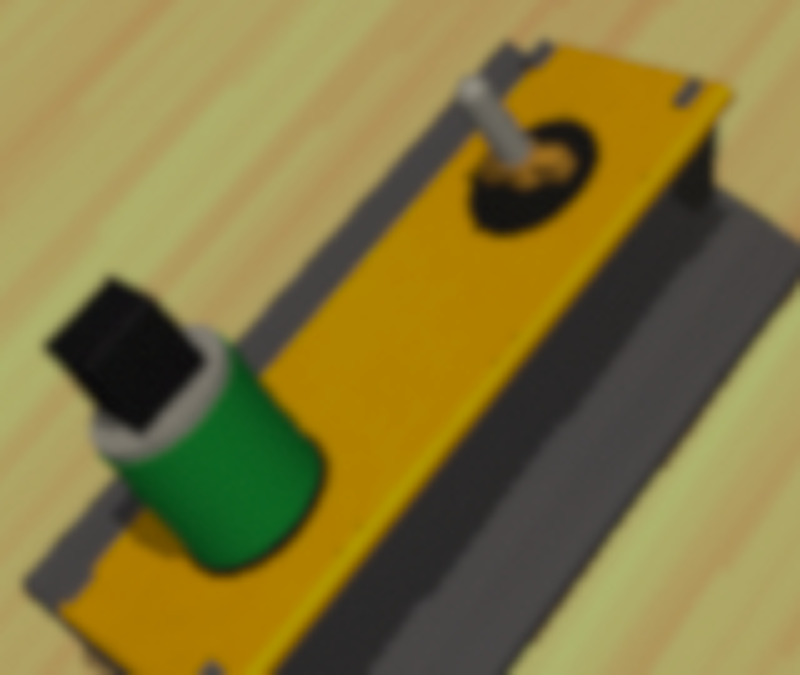

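```bash
python3 - <<'E'
from h import *
np.set_printoptions(precision=4,suppress=True)
for n,px in(("top",[(395,175),(450,175),(390,200),(440,190),(500,170)]),("scene",[(265,315),(320,290),(290,315),(300,280)])):
    c=cam(n);W=ptmap(c);hsv=cv2.cvtColor(c["image"],cv2.COLOR_RGB2HSV)
    for u,v in px: print(n,u,v,hsv[v,u],W[v,u])
E
```

```text
top 395 175 [ 21 178 102] [ 0.5837 -0.0586  0.073 ]
top 450 175 [ 22 168 103] [ 0.5871 -0.1662  0.0794]
top 390 200 [ 21 171 103] [ 0.5392 -0.0543  0.043 ]
top 440 190 [ 23 173 102] [ 0.5612 -0.1523  0.0578]
top 500 170 [ 22 170 102] [ 0.5992 -0.2616  0.0887]
scene 265 315 [ 23 255 164] [ 0.5376 -0.1438  0.0419]
scene 320 290 [ 21 255 176] [ 0.6016 -0.0648  0.0847]
scene 290 315 [ 22 255 176] [ 0.5842 -0.128   0.0743]
scene 300 280 [ 21 255 173] [ 0.5479 -0.0545  0.047 ]
```

t1 shows the red drum's black hub with corners at about (209,213), (225,221), (219,234), (203,227) in the full top image. t2 shows the pad at (415,183) and the peg tip at (418,190). The brass key is partly visible, running roughly along the plate's depth. Next I'll fit these.

```bash
python3 - <<'E'
from h import *
np.set_printoptions(precision=4,suppress=True)
C={}
for n in("top","scene"):
    c=cam(n);W=ptmap(c);hsv=cv2.cvtColor(c["image"],cv2.COLOR_RGB2HSV)
    m=(hsv[...,0]>18)&(hsv[...,0]<28)&(hsv[...,1]>150)&(W[...,2]>.02)&(W[...,2]<.12)&(W[...,1]<0.05)&(W[...,0]>.45)&(W[...,0]<.68)&(W[...,1]>-.35)
    m=cv2.erode(m.astype(np.uint8),np.ones((3,3)))>0
    w=W[m]
    for k in range(4):
        cn=w.mean(0);vt=np.linalg.svd(w-cn,full_matrices=False)[2];nn=vt[2]*np.sign(vt[2][2]);r=(w-cn)@nn;w=w[abs(r)<max(.003,2*r.std())]
    print(n,m.sum(),cn,nn,"tilt",np.degrees(np.arccos(nn[2])),"yaw",np.degrees(np.arctan2(-nn[1],-nn[0])),"rms",r.std(),"longyaw",np.degrees(np.arctan2(vt[0][1],vt[0][0])))
    C[n]=(c,W,hsv,cn,nn)
# pad: dark blob inside plate; ray cast onto plane
for n,(c,W,hsv,cn,nn) in C.items():
    box=(400,168,432,200) if n=="top" else (280,285,315,315)
    a,b,x,y=box
    o=-c["R"].T@c["t"]
    v,u=np.mgrid[b:y,a:x]
    d=np.stack([(u-c["cx"])/c["f"],(v-c["cy"])/c["f"],np.ones(u.shape)],-1)@c["R"]
    P=o+d*(((cn-o)@nn)/(d@nn))[...,None]
    yel=(hsv[b:y,a:x,0]>18)&(hsv[b:y,a:x,0]<28)&(hsv[b:y,a:x,1]>150)&(hsv[b:y,a:x,2]>70)
    dark=(hsv[b:y,a:x,2]<(50 if n=="top" else 70))
    cnt,_=cv2.findContours(dark.astype(np.uint8),cv2.RETR_EXTERNAL,cv2.CHAIN_APPROX_NONE)
    k=max(cnt,key=cv2.contourArea);q=P[dark];h=cv2.convexHull(k)[:,0]
    hp=np.array([P[j,i] for i,j in h])
    yaw=np.arctan2(-nn[1],-nn[0]);ey=np.array([-np.sin(yaw),np.cos(yaw),0]);ex=np.cross(ey,nn)
    A2=np.stack([(hp-cn)@ex,(hp-cn)@ey],1)
    (cx,cy),R=cv2.minEnclosingCircle(A2.astype(np.float32))
    M=np.c_[2*A2,np.ones(len(A2))];s=np.linalg.lstsq(M,(A2**2).sum(1),rcond=None)[0]
    print(n,"pad enc",cn+cx*ex+cy*ey,R,"fit",cn+s[0]*ex+s[1]*ey,np.sqrt(s[2]+s[0]**2+s[1]**2))
    # hue of key
    br=(hsv[b:y,a:x,0]<20)&(hsv[b:y,a:x,1]>100)&(hsv[b:y,a:x,2]>60)
    print("brass pix",br.sum())
    for z in (c["image"][b:y:2,a:x:2]): pass
    gx=(hsv[b:y,a:x,1]<70)&(hsv[b:y,a:x,2]>60)
    print("steel pix",[(i+a,j+b) for j,i in np.argwhere(gx)])
    print("depthpts steel",W[b:y,a:x][gx])
E
```

```text
top 3813 [ 0.5768 -0.1537  0.0705] [-0.5731  0.0135  0.8194] tilt 34.97800626049312 yaw -1.3492086908815366 rms 0.0012848517921020546 longyaw 93.86410556900832
scene 3945 [ 0.5825 -0.177   0.073 ] [-0.5694  0.0126  0.8219] tilt 34.71967305506669 yaw -1.2638652105610804 rms 0.0008670516581253539 longyaw 88.76524855875215
top pad enc [ 0.5721 -0.0986  0.0663] 0.026250183582305908 fit [ 0.5721 -0.0982  0.0663] 0.025697924780094753
brass pix 52
steel pix [(np.int64(418), np.int64(187)), (np.int64(419), np.int64(187)), (np.int64(417), np.int64(188)), (np.int64(418), np.int64(188)), (np.int64(419), np.int64(188)), (np.int64(420), np.int64(188)), (np.int64(416), np.int64(189)), (np.int64(417), np.int64(189)), (np.int64(418), np.int64(189)), (np.int64(419), np.int64(189)), (np.int64(420), np.int64(189)), (np.int64(416), np.int64(190)), (np.int64(417), np.int64(190)), (np.int64(418), np.int64(190)), (np.int64(419), np.int64(190)), (np.int64(420), np.int64(190)), (np.int64(417), np.int64(191)), (np.int64(418), np.int64(191)), (np.int64(419), np.int64(191)), (np.int64(420), np.int64(191)), (np.
[... 6552 characters left out ...]
 0.5665 -0.0959  0.0868]
 [ 0.5675 -0.0944  0.0856]
 [ 0.5192 -0.0832  0.0072]
 [ 0.5217 -0.083   0.0099]
 [ 0.5629 -0.1022  0.0891]
 [ 0.5646 -0.1015  0.0902]
 [ 0.5654 -0.0999  0.0883]
 [ 0.5665 -0.0986  0.0875]
 [ 0.5676 -0.0973  0.0868]
 [ 0.5685 -0.0957  0.0851]
 [ 0.5229 -0.087   0.0135]
 [ 0.5631 -0.1027  0.0864]
 [ 0.5647 -0.102   0.0872]
 [ 0.5658 -0.1006  0.0861]
 [ 0.5674 -0.0998  0.0868]
 [ 0.5687 -0.0987  0.0866]
 [ 0.5687 -0.0963  0.0826]
 [ 0.5642 -0.1017  0.0823]
 [ 0.5669 -0.102   0.0859]
 [ 0.5685 -0.1013  0.0867]
 [ 0.5693 -0.0997  0.085 ]
 [ 0.5696 -0.0974  0.0816]
 [ 0.5659 -0.1037  0.0838]
 [ 0.5671 -0.1026  0.0834]
 [ 0.5678 -0.1008  0.0813]
 [ 0.5692 -0.0999  0.0814]]
```

```bash
python3 - <<'E'
from h import *
np.set_printoptions(precision=4,suppress=True)
yaw=np.radians(-1.3);n=np.array([-np.sin(np.radians(35))*np.cos(yaw),-np.sin(np.radians(35))*np.sin(yaw),np.cos(np.radians(35))])
ey=np.array([-np.sin(yaw),np.cos(yaw),0]);ex=np.cross(ey,n)
O=np.array([.5695,-.0973,.070]);print(n,ex,ey)
for nm,box in(("top",(402,170,430,202)),("scene",(280,285,318,315))):
    c=cam(nm);W=ptmap(c);a,b,x,y=box;hsv=cv2.cvtColor(c["image"],cv2.COLOR_RGB2HSV)[b:y,a:x]
    v,u=np.mgrid[b:y,a:x];o=-c["R"].T@c["t"]
    d=np.stack([(u-c["cx"])/c["f"],(v-c["cy"])/c["f"],np.ones(u.shape)],-1)@c["R"]
    Pt=O+n*.008;P=o+d*(((Pt-o)@n)/(d@n))[...,None]-O
    X=P@ex*1000;Y=P@ey*1000;r=np.hypot(X,Y)
    br=(hsv[...,0]<21)&(hsv[...,1]>80)&(hsv[...,2]>55)&(r<20)
    print(nm,br.sum());print("XY",np.round(np.c_[X[br],Y[br]],0).astype(int).tolist())
    q=np.c_[X[br],Y[br]];ang=np.degrees(np.arctan2(q[:,1],q[:,0]));print("mean",q.mean(0))
    ww=q[np.hypot(*q.T)>8];t=np.arctan2(ww[:,1],ww[:,0])*2;print("axis rad",np.angle(np.exp(1j*t).mean())/2, "pca",np.linalg.svd(q-q.mean(0))[2][0] if len(q)<2000 else 0)
    dp=W[b:y,a:x]-O;hh=dp@n*1000;print("brass heights",np.percentile(hh[br],[10,50,90]))
    save(f"k_{nm}.png",c["image"],box,16)
# hub yaw
c=cam("top")
q=np.array([plane(c,180+a/5-.4,180+b/5-.4,.087) for a,b in((145,167),(225,205),(195,270),(113,235))])
print("hub corners",q,q.mean(0));e=np.diff(np.vstack([q,q[:1]]),axis=0);print(np.linalg.norm(e,axis=1),np.degrees(np.arctan2(e[:,1],e[:,0]))%90)
im=c["image"][205:245,195:245];g=cv2.resize(cv2.cvtColor(im,cv2.COLOR_RGB2GRAY),None,fx=8,fy=8,interpolation=cv2.INTER_CUBIC)
m=(g<32).astype(np.uint8);k=max(cv2.findContours(m,0,1)[0],key=cv2.contourArea);bx=cv2.boxPoints(cv2.minAreaRect(k));px=(bx+.5)/8-.5+[195,205]
q=np.array([plane(c,u,v,.087) for u,v in px]);e=np.diff(np.vstack([q,q[:1]]),axis=0);print("rect",q.mean(0),np.linalg.norm(e,axis=1),np.degrees(np.arctan2(e[:,1],e[:,0]))%90)
E
```

```text
[-0.5734  0.013   0.8192] [ 0.8189 -0.0186  0.5736] [0.0227 0.9997 0.    ]
top 42
XY [[20, 2], [17, 8], [17, 6], [18, 4], [18, 2], [15, 8], [15, 6], [16, 4], [16, 2], [16, 0], [13, 7], [13, 5], [14, 3], [14, 2], [14, 0], [11, 7], [11, 5], [11, 3], [12, 1], [12, -1], [9, 7], [9, 5], [9, 3], [10, 1], [10, -1], [7, 6], [7, 5], [7, 3], [7, 1], [8, -1], [8, -3], [5, 6], [5, 4], [5, 2], [5, 0], [6, -2], [6, -4], [6, -6], [3, 6], [3, 4], [1, 6], [-1, 5]]
mean [10.1643  2.9017]
axis rad 0.2450487161371424 pca [-0.9877 -0.1563]
brass heights [ 3.355   8.0996 11.5321]
scene 103
XY [[-14, 13], [-12, 13], [-12, 11], [-10, 11], [11, 17], [-8, 10], [-5, 10], [-3, 11], [4, 12], [-3, 8], [-1, 9], [1, 9], [-20, 2], [-18, 2], [3, 7], [-15, 0], [5, 6], [8, 6], [10, 7], [12, 7], [14, 8], [17, 8], [-13, -2], [-11, -1], [7, 4], [9, 4], [12, 5], [14, 5], [16, 6], [18, 7], [-11, -3], [-9, -3], [7, 1], [9, 2], [11, 2], [14, 3], [16, 4], [18, 4], [-9, -5], [-7, -5], [-5, -4], [9, -1], [11, 0], [13, 1], [16, 1], [18, 2], [-10, -8], [-7, -7], [-5, -7], [-3, -6], [-1, -5], [2, -5], [4, -4], [6, -4], [9, -3], [11
[... 182 characters left out ...]
, [-3, -11], [-1, -10], [1, -10], [3, -9], [6, -8], [8, -8], [10, -7], [12, -7], [15, -6], [17, -5], [19, -5], [-6, -14], [-4, -13], [-1, -13], [1, -12], [3, -11], [5, -11], [8, -10], [10, -10], [12, -9], [14, -8], [16, -8], [3, -14], [5, -13], [7, -13], [9, -12], [12, -11], [14, -11], [16, -10]]
mean [ 4.5672 -2.1372]
axis rad -0.15807761226601286 pca [ 0.9998 -0.0185]
brass heights [-2.0172  5.0783  9.4744]
hub corners [[0.4867 0.3005 0.087 ]
 [0.4734 0.2686 0.087 ]
 [0.4478 0.2777 0.087 ]
 [0.4598 0.3101 0.087 ]] [0.4669 0.2892 0.087 ]
[0.0346 0.0271 0.0346 0.0286] [67.4225 70.3532 69.8062 70.3665]
rect [0.4667 0.2892 0.087 ] [0.0295 0.0366 0.0294 0.0364] [72.4322 69.5779 71.9514 69.7293]
```

View pics/k_top.png

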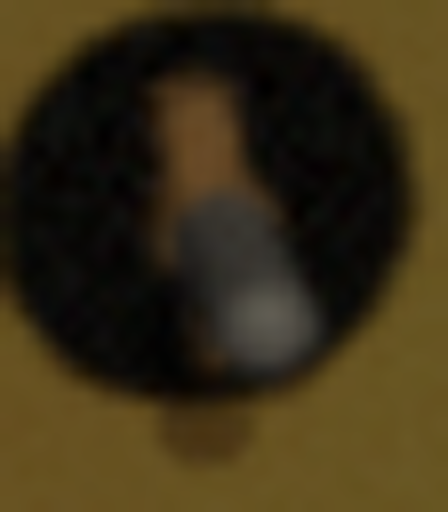

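View pics/k_scene.png

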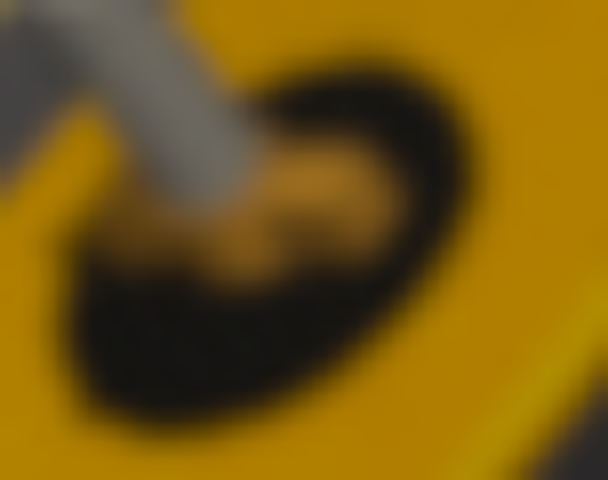

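The plate tilt (35°), pad radius (26 mm) and tip height (108 mm) all match the given sizes. The measurements so far:

| Item | Estimate |
|---|---|
| Peg origin | (0.5695, -0.097, 0.070) |
| Peg yaw | -1.3° |
| Key angle from peg x | 0.25 rad |
| Drum position | (0.469, 0.2925) |
| Drum flats | 70° / -20° |

Next I'll move over the drum.

Request:
play_rows(claw=[1, 1, 1, 1, 1], dp=[[-5.2, -3, 0], [-10.4, -6, 0], [-15.6, -9, 0], [-20.8, -12.1, 0], [-26, -15.1, 0]], turn=[0.02, 0.04, 0.06, 0.08, 0.08], newtons=30)

```text
time: 1.23
eef_pos: [0.3773, 0.3869, 0.2506]
eef_rot: [0.173, 0.985, 0.0, 0.0]
wrist_force: [0.2, -0.1, 0.9]
grip_width: 0.0854
```

```bash
cat >>h.py <<'E'
from scipy.spatial.transform import Rotation as Ro
def st(tgt=None,az=None):
    s=arm.read_state();R=Ro.from_quat(s["eef_rot"]).as_matrix();p=np.array(s["eef_pos"])
    print("t %.2f"%s["time"],"p",p.round(4),"zaxis",R[:,2].round(4),"tilt %.2f az %.1f"%(np.degrees(np.arccos(-R[2,2])),np.degrees(np.arctan2(R[1,2],R[0,2]))),"jaw az %.2f"%np.degrees(np.arctan2(R[1,1],R[0,1])),"F",np.round(s["wrist_force"],2),"M",np.round(s["moment"],2),"w %.4f"%s["grip_width"]," j",np.round(s["joints"],3))
    if tgt is not None: print("dp cm",(R.T@(np.array(tgt)-p)*100).round(2))
    return s,R,p
E
python3 -c "
from h import *
st([.469,.2925,.25])"
```

```text
t 1.23 p [0.3773 0.3869 0.2506] zaxis [ 5.e-04  5.e-04 -1.e+00] tilt 0.04 az 43.6 jaw az 70.07 F [ 0.23 -0.09  0.93] M [-0.03 -0.05 -0.02] w 0.0854  j [ 0.795  0.221  1.815 -0.     1.105 -0.428]
dp cm [-11.84  -5.75   0.06]
```

Request:
play_rows(claw=[1, 1, 1, 1, 1], dp=[[-4, -1.9, 1], [-8, -3.8, 2.5], [-11.8, -5.75, 5], [-11.8, -5.75, 8], [-11.8, -5.75, 8]], turn=[0, 0, 0, 0, 0])

```text
time: 1.85
eef_pos: [0.4677, 0.2914, 0.1688]
eef_rot: [0.174, 0.985, -0.001, -0.001]
wrist_force: [0.1, 0.8, 0.2]
grip_width: 0.0852
```

```bash
python3 -c "
from h import *
st([.469,.2925,.079])
for n in('wrist','top'):
    c=cam(n);save(n+'2.png',c['image'])
"
```

```text
t 1.85 p [0.4677 0.2914 0.1688] zaxis [-0.0031 -0.0016 -1.    ] tilt 0.20 az -152.3 jaw az 70.01 F [0.13 0.79 0.21] M [0.03 0.04 0.02] w 0.0852  j [ 0.554  0.335  1.864  0.     0.946 -0.668]
dp cm [-0.11  0.17  8.98]
```

View pics/wrist2.png

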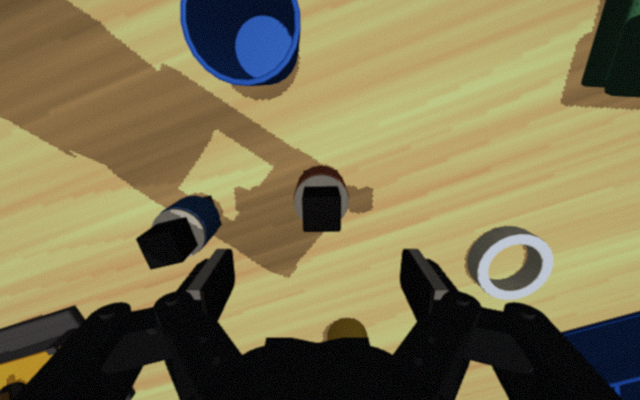

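The wrist view shows the hub at about (321,209), square to the jaws. I'll check its centre before descending.

```bash
python3 -c "
from h import *
c=cam('wrist');g=cv2.cvtColor(c['image'],cv2.COLOR_RGB2GRAY)[170:245,280:365]
m=(g<30).astype(np.uint8);k=max(cv2.findContours(m,0,1)[0],key=cv2.contourArea);x=cv2.boundingRect(k);print(x)
a,b,w,h=x;a+=280;b+=170
for u,v in((a,b),(a+w,b),(a,b+h),(a+w,b+h),(a+w/2,b+h/2)):print(plane(c,u-.5,v-.5,.087).round(4))
W=ptmap(c)[b:b+h,a:a+w].reshape(-1,3);W=W[abs(W[:,2]-.087)<.005];print(W.mean(0),len(W))
st([.469,.2925,.079])
"
```

```text
(20, 15, 37, 44)
[0.4435 0.2892 0.087 ]
[0.453  0.3153 0.087 ]
[0.4769 0.2764 0.087 ]
[0.4869 0.3038 0.087 ]
[0.4647 0.2963 0.087 ]
[0.46805916 0.29515777 0.08613761] 1337
t 2.00 p [0.469  0.2934 0.1717] zaxis [ 0.0017  0.0013 -1.    ] tilt 0.12 az 37.3 jaw az 70.11 F [ 0.17 -0.76  0.1 ] M [-0.01  0.01 -0.03] w 0.0854  j [ 0.556  0.332  1.861  0.     0.946 -0.668]
dp cm [-0.02 -0.1   9.27]
```

Request:
play_rows(claw=[1, 1, 1, 1, 1], dp=[[0, 0, 3], [0, 0.05, 6], [0, 0.05, 8], [0, 0.05, 9.2], [0, 0.05, 9.2]], turn=[0, 0, 0, 0, 0])

```text
time: 2.62
eef_pos: [0.4693, 0.2943, 0.0799]
eef_rot: [0.172, 0.985, 0.001, 0.001]
wrist_force: [-0.5, -0.5, -0.0]
grip_width: 0.0853
```

Request:
play_rows(claw=[0.6, 0.4, 0.2, 0.2, 0.2], dp=[[0, 0, 0], [0, 0, 0], [0, 0, 0], [0, 0, 0], [0, 0, 0]], turn=[0, 0, 0, 0, 0], newtons=40)

```text
time: 3.25
eef_pos: [0.4696, 0.2944, 0.0805]
eef_rot: [0.173, 0.985, 0.001, 0.001]
wrist_force: [-1.4, -1.5, 5.5]
grip_width: 0.0292
```

```bash
python3 -c "
from h import *
st()
for n in('wrist','scene'):
    c=cam(n);save(n+'3.png',c['image'])
"
```

```text
t 3.25 p [0.4696 0.2944 0.0805] zaxis [ 0.0022  0.0017 -1.    ] tilt 0.16 az 37.1 jaw az 70.13 F [-1.38 -1.55  5.54] M [-0.11  0.26 -0.01] w 0.0292  j [ 0.557  0.464  1.915  0.     0.76  -0.667]
```

View pics/wrist3.png

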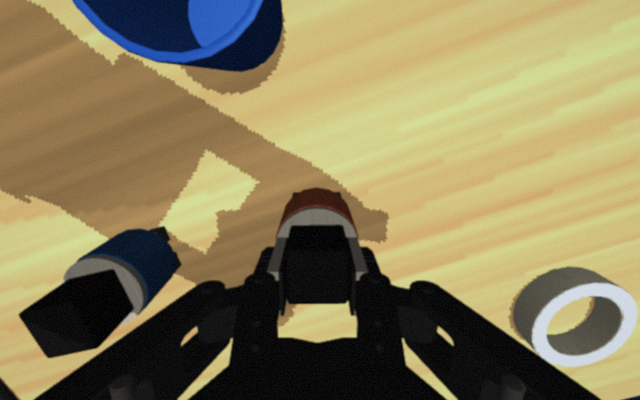

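The drum is gripped: the pads are on the hub's flats and the width reads 29 mm. The TCP sits 80.5 mm above the drum's underside. Now I'll lift it.

Request:
play_rows(claw=[0.2, 0.2, 0.2, 0.2, 0.2], dp=[[0, 0, -3], [0, 0, -8], [0, 0, -14], [0, 0, -20], [0, 0, -24]], turn=[0, 0, 0, 0, 0])

```text
time: 3.98
eef_pos: [0.4692, 0.2942, 0.3234]
eef_rot: [0.172, 0.985, 0.002, 0.002]
wrist_force: [0.9, 0.9, -3.0]
grip_width: 0.0295
```

```bash
python3 -c "
from h import *
st([.75,-.02,.32])
for n in('wrist','scene'):
    c=cam(n);save(n+'4.png',c['image'])
c=cam('top');W=ptmap(c)
m=(W[...,0]>.7)&(abs(W[...,1])<.8)&(W[...,2]>.03);w=W[m]
for y in np.arange(-.7,.7,.1):
    q=w[abs(w[:,1]-y)<.05]
    if len(q):print(round(y,2),q[:,0].min().round(2),q[:,2].max().round(2))
"
```

```text
t 3.98 p [0.4692 0.2942 0.3234] zaxis [ 0.0042  0.0029 -1.    ] tilt 0.29 az 34.6 jaw az 70.13 F [ 0.87  0.91 -2.98] M [ 0.05 -0.03 -0.02] w 0.0295  j [ 0.557  0.175  1.705  0.     1.256 -0.667]
dp cm [-37.08 -20.01   0.37]
-0.5 0.7 0.13
-0.4 0.7 0.12
-0.3 0.73 0.12
-0.2 0.75 0.12
0.4 0.75 0.07
0.5 0.75 0.07
0.6 0.9 0.07
```

View pics/scene4.png

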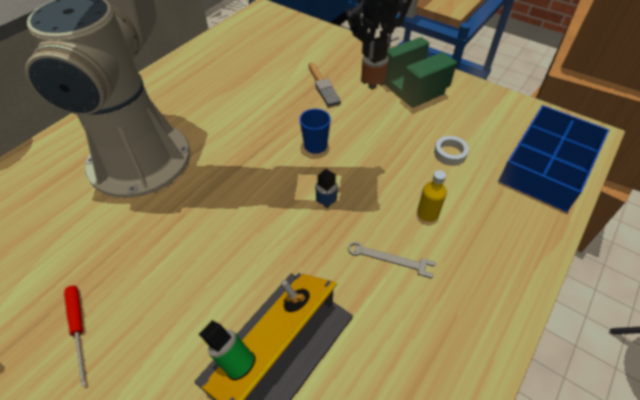

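View pics/wrist4.png

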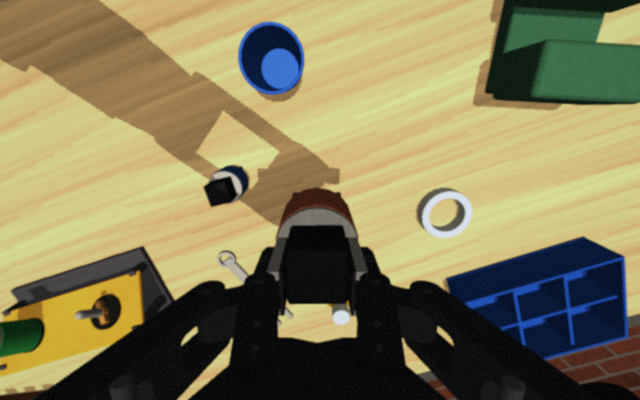

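The drum lifts cleanly and sits straight in the jaws, and the rest of the scene is unchanged. Next I'll move to the rack's azimuth.

Request:
play_rows(claw=[0.2, 0.2, 0.2, 0.2, 0.2], dp=[[-5, -2.7, 0], [-10.2, -5.5, 0], [-15.6, -8.4, 0], [-21, -11.3, 0], [-26.4, -14.2, 0]], turn=[0, 0, 0, 0, 0])

```text
time: 4.75
eef_pos: [0.6699, 0.0694, 0.3199]
eef_rot: [0.173, 0.985, 0.002, 0.001]
wrist_force: [0.8, 0.7, -2.8]
grip_width: 0.029
```

Request:
play_rows(claw=[0.2, 0.2, 0.2], dp=[[-5, -2.7, 0], [-9.5, -5.1, 0], [-10.6, -5.8, 0]], turn=[0, 0, 0])

```text
time: 5.12
eef_pos: [0.7503, -0.024, 0.3157]
eef_rot: [0.174, 0.985, 0.001, -0.001]
wrist_force: [0.0, 1.0, -3.1]
grip_width: 0.0294
```

```bash
python3 -c "
from h import *
st([1.0,-.0227,.32])
"
```

```text
t 5.12 p [ 0.7503 -0.024   0.3157] zaxis [-0.0025  0.0031 -1.    ] tilt 0.23 az 128.5 jaw az 69.97 F [ 0.04  0.96 -3.1 ] M [ 0.02 -0.01  0.01] w 0.0294  j [-0.035  0.51   1.251  0.003  1.384 -1.257]
dp cm [-23.41   8.68  -0.49]
```

Request:
play_rows(claw=[0.2, 0.2, 0.2, 0.2, 0.2], dp=[[-4.5, 1.7, 0], [-9, 3.3, 0], [-14, 5.2, 0], [-18.5, 6.8, 0], [-22, 8.1, 0]], turn=[0, 0, 0, 0, 0])

```text
time: 5.75
eef_pos: [0.9843, -0.0223, 0.312]
eef_rot: [0.174, 0.985, 0.001, -0.003]
wrist_force: [2.5, 0.1, -2.1]
grip_width: 0.0293
```

```bash
python3 -c "
from h import *
st([1.0,-.0227,.32])
"
```

```text
t 5.75 p [ 0.9843 -0.0223  0.312 ] zaxis [-0.0056  0.0034 -1.    ] tilt 0.38 az 148.6 jaw az 70.01 F [ 2.52  0.1  -2.07] M [ 0.01 -0.13 -0.01] w 0.0293  j [-0.025  1.047  0.289  0.003  1.811 -1.246]
dp cm [-1.48  0.5  -0.81]
```

Request:
play_rows(claw=[0.2, 0.2, 0.2], dp=[[-3, 1.1, 0], [-6, 2.2, 0], [-8, 2.9, 0]], turn=[0, 0, 0])

```text
time: 6.12
eef_pos: [1.0234, -0.0208, 0.2959]
eef_rot: [0.173, 0.985, 0.005, 0.02]
wrist_force: [-0.1, 0.4, -1.5]
grip_width: 0.0293
```

```bash
python3 -c "
from h import *
st([1.1,-.0227,.32])
"
```

```text
t 6.12 p [ 1.0234 -0.0208  0.2959] zaxis [ 0.0403  0.0026 -0.9992] tilt 2.32 az 3.6 jaw az 70.05 F [-0.14  0.38 -1.48] M [ 0.02  0.06 -0.04] w 0.0293  j [-0.023  1.177  0.059  0.004  1.865 -1.244]
dp cm [-7.34  2.47 -2.1 ]
```

Reaching past the limit tilts the tool outward, which is the direction I need. I'll continue in measured steps.

Request:
play_rows(claw=[0.2, 0.2, 0.2, 0.2], dp=[[-4, 1.5, 0], [-8, 3, 0], [-12, 4.5, 0], [-16, 6, 0]], turn=[0, 0, 0, 0])

```text
time: 6.62
eef_pos: [1.05, -0.0175, 0.271]
eef_rot: [0.173, 0.984, 0.009, 0.048]
wrist_force: [-0.1, -0.3, -2.2]
grip_width: 0.0293
```

```bash
python3 -c "
from h import *
st([1.1,-.0227,.32])
"
```

```text
t 6.62 p [ 1.05   -0.0175  0.271 ] zaxis [ 0.0971  0.0016 -0.9953] tilt 5.57 az 0.9 jaw az 70.12 F [-0.07 -0.27 -2.19] M [0.   0.07 0.01] w 0.0293  j [-0.019  1.203  0.058  0.004  1.783 -1.24 ]
dp cm [-5.3   1.38 -4.39]
```

Request:
play_rows(claw=[0.2, 0.2, 0.2, 0.2, 0.2], dp=[[-5, 1.6, -1], [-10, 3.2, -2], [-15, 4.6, -3], [-20, 6, -4], [-25, 7.5, -5]], turn=[0, 0, 0, 0, 0])

```text
time: 7.25
eef_pos: [1.0669, -0.0237, 0.2758]
eef_rot: [0.173, 0.982, 0.013, 0.075]
wrist_force: [0.8, 0.2, -2.8]
grip_width: 0.029
```

```bash
python3 -c "
from h import *
st([1.1,-.0227,.32])
"
```

```text
t 7.25 p [ 1.0669 -0.0237  0.2758] zaxis [ 1.522e-01  3.000e-04 -9.883e-01] tilt 8.75 az 0.1 jaw az 70.24 F [ 0.77  0.25 -2.75] M [-0.03  0.17 -0.01] w 0.0290  j [-0.025  1.2    0.059  0.004  1.73  -1.246]
dp cm [-3.67  1.44 -3.87]
```

Request:
play_rows(claw=[0.2, 0.2, 0.2, 0.2, 0.2], dp=[[-5.5, 1.5, 0], [-11, 3, 0], [-16.5, 4.5, 0], [-22, 6, 0], [-27, 7.5, 0]], turn=[0, 0, 0, 0, 0])

```text
time: 7.88
eef_pos: [1.09, -0.0337, 0.2591]
eef_rot: [0.173, 0.979, 0.017, 0.103]
wrist_force: [-0.5, -0.0, -2.4]
grip_width: 0.0296
```

Request:
play_rows(claw=[0.2, 0.2, 0.2, 0.2, 0.2], dp=[[-5.5, 1.5, 0], [-11, 3, 0], [-16.5, 4.5, 0], [-22, 6, 0], [-27, 7.5, 0]], turn=[0, 0, 0, 0, 0])

```text
time: 8.5
eef_pos: [1.1098, -0.0425, 0.2542]
eef_rot: [0.172, 0.976, 0.021, 0.13]
wrist_force: [-0.9, -0.3, -2.9]
grip_width: 0.0289
```

```bash
python3 -c "
from h import *
st([1.1,-.0227,.32])
"
```

```text
t 8.50 p [ 1.1098 -0.0425  0.2542] zaxis [ 0.2612 -0.0036 -0.9653] tilt 15.14 az -0.8 jaw az 70.62 F [-0.87 -0.26 -2.87] M [0.01 0.22 0.02] w 0.0289  j [-0.042  1.228  0.059  0.007  1.59  -1.262]
dp cm [-0.06  2.1  -6.61]
```

Request:
play_rows(claw=[0.2, 0.2, 0.2, 0.2, 0.2], dp=[[-5.5, 2, 0], [-11, 4, 0], [-16.5, 6, 0], [-22, 8, 0], [-27, 10, 0]], turn=[0, 0, 0, 0, 0])

```text
time: 9.12
eef_pos: [1.1272, -0.0363, 0.2596]
eef_rot: [0.172, 0.972, 0.025, 0.157]
wrist_force: [0.4, -0.0, -2.3]
grip_width: 0.0291
```

Request:
play_rows(claw=[0.2, 0.2, 0.2, 0.2, 0.2], dp=[[-5.5, 2, 0], [-11, 4, 0], [-16.5, 6, 0], [-22, 8, 0], [-27, 10, 0]], turn=[0, 0, 0, 0, 0])

```text
time: 9.75
eef_pos: [1.142, -0.031, 0.274]
eef_rot: [0.171, 0.967, 0.029, 0.184]
wrist_force: [0.5, -0.3, -3.1]
grip_width: 0.029
```

Request:
play_rows(claw=[0.2, 0.2, 0.2, 0.2, 0.2], dp=[[-5.5, 2, 0], [-11, 4, 0], [-16.5, 6, 0], [-22, 8, 0], [-27, 10, 0]], turn=[0, 0, 0, 0, 0])

```text
time: 10.38
eef_pos: [1.1543, -0.0266, 0.2963]
eef_rot: [0.17, 0.962, 0.033, 0.211]
wrist_force: [-0.7, 0.6, -2.3]
grip_width: 0.0294
```

```bash
python3 -c "
from h import *
st([1.1,-.0227,.32])
"
```

```text
t 10.38 p [ 1.1543 -0.0266  0.2963] zaxis [ 0.4173 -0.0082 -0.9087] tilt 24.67 az -1.1 jaw az 71.59 F [-0.74  0.55 -2.26] M [0.04 0.43 0.04] w 0.0294  j [-0.025  1.205  0.059  0.002  1.447 -1.246]
dp cm [ 3.83 -1.01 -4.42]
```

Request:
play_rows(claw=[0.2, 0.2, 0.2, 0.2, 0.2], dp=[[-5.5, 1.7, 0], [-11, 3.4, 0], [-16.5, 5.1, 0], [-22, 6.8, 0], [-27, 8.5, 0]], turn=[0, 0, 0, 0, 0])

```text
time: 11.0
eef_pos: [1.1638, -0.031, 0.325]
eef_rot: [0.169, 0.956, 0.037, 0.238]
wrist_force: [-0.7, 0.2, -2.6]
grip_width: 0.0293
```

Request:
play_rows(claw=[0.2, 0.2, 0.2, 0.2, 0.2], dp=[[-5.5, 1.7, 0], [-11, 3.4, 0], [-16.5, 5.1, 0], [-22, 6.8, 0], [-27, 8.5, 0]], turn=[0, 0, 0, 0, 0])

```text
time: 11.62
eef_pos: [1.1707, -0.0347, 0.3592]
eef_rot: [0.168, 0.949, 0.041, 0.264]
wrist_force: [0.5, 0.1, -2.1]
grip_width: 0.0295
```

```bash
python3 -c "
from h import *
st([1.1,-.0227,.32])
"
```

```text
t 11.62 p [ 1.1707 -0.0347  0.3592] zaxis [ 0.514  -0.0112 -0.8577] tilt 30.94 az -1.2 jaw az 72.48 F [ 0.51  0.07 -2.09] M [ 0.    0.55 -0.02] w 0.0295  j [-0.032  1.159  0.059  0.006  1.383 -1.253]
dp cm [ 8.01 -1.62 -0.29]
```

Request:
play_rows(claw=[0.2, 0.2, 0.2, 0.2, 0.2], dp=[[-5.5, 1.7, 0], [-11, 3.4, 0], [-16.5, 5.1, 0], [-22, 6.8, 0], [-27, 8.5, 0]], turn=[0, 0, 0, 0, 0])

```text
time: 12.25
eef_pos: [1.1748, -0.038, 0.398]
eef_rot: [0.167, 0.942, 0.044, 0.289]
wrist_force: [0.0, -0.9, -2.6]
grip_width: 0.0292
```

Request:
play_rows(claw=[0.2, 0.2], dp=[[-5.5, 1.7, 0], [-9, 2.8, 0]], turn=[0, 0])

```text
time: 12.5
eef_pos: [1.1831, -0.0397, 0.4239]
eef_rot: [0.165, 0.933, 0.048, 0.315]
wrist_force: [0.6, 0.2, -2.2]
grip_width: 0.0292
```

```bash
python3 -c "
from h import *
st([.9,-.05,.34])
"
```

```text
t 12.50 p [ 1.1831 -0.0397  0.4239] zaxis [ 0.6036 -0.0145 -0.7971] tilt 37.14 az -1.4 jaw az 73.53 F [ 0.64  0.19 -2.2 ] M [ 0.06  0.57 -0.04] w 0.0292  j [-0.037  1.115  0.058  0.008  1.321 -1.257]
dp cm [ 25.6  -10.46 -10.39]
```

Request:
play_rows(claw=[0.2, 0.2], dp=[[1, 0, 0], [3, -1, 0]], turn=[0, 0])

```text
time: 12.75
eef_pos: [1.1582, -0.0383, 0.4057]
eef_rot: [0.165, 0.933, 0.048, 0.316]
wrist_force: [1.4, -0.5, -1.5]
grip_width: 0.0288
```

```bash
python3 -c "
from h import *
st([.9,-.05,.34])
"
```

```text
t 12.75 p [ 1.1582 -0.0383  0.4057] zaxis [ 0.6061 -0.0141 -0.7953] tilt 37.32 az -1.3 jaw az 73.60 F [ 1.37 -0.54 -1.54] M [ 0.02  0.53 -0.06] w 0.0288  j [-0.037  0.965  0.396  0.009  1.129 -1.259]
dp cm [ 22.63  -9.53 -10.41]
```

```bash
cat >kin.py <<'E'
import numpy as np
from scipy.optimize import least_squares
D=[((.16526,.60229),.24955,.35365,1.63415,1.15518),((.3773,.3869),.2506,.221,1.815,1.105),((.4677,.2914),.1688,.335,1.864,.946),((.4696,.2944),.0805,.464,1.915,.76),((.4692,.2942),.3234,.175,1.705,1.256),((.7503,-.024),.3157,.51,1.251,1.384),((.9843,-.0223),.312,1.047,.289,1.811),((1.0234,-.0208),.2959,1.177,.059,1.865),((1.1098,-.0425),.2542,1.228,.059,1.59),((1.1707,-.0347),.3592,1.159,.059,1.383),((1.1582,-.0383),.4057,.965,.396,1.129)]
R=np.array([np.hypot(*d[0]) for d in D]);Z=np.array([d[1] for d in D]);J=np.array([d[2:] for d in D])
def fk(p,j):
    h,r0,a1,a2,o,L=p;t1=j[:,0];t2=t1+j[:,1];t3=t2+j[:,2]
    return r0+a1*np.sin(t1)+a2*np.sin(t2)+o*np.cos(t2)+L*np.sin(t3), h+a1*np.cos(t1)+a2*np.cos(t2)-o*np.sin(t2)+L*np.cos(t3)
s=least_squares(lambda p:np.r_[fk(p,J)[0]-R,fk(p,J)[1]-Z],[.3,0,.4,.4,0,.2]);p=s.x
if __name__=="__main__": print(p.round(4),abs(s.fun).max())
def ik(r,z,tilt):
    f=lambda j:np.r_[np.array(fk(p,j[None])).ravel()-[r,z],j.sum()-(np.pi-tilt)]
    q=least_squares(f,[.4,1.8,.3]);return q.x.round(3),np.abs(q.fun).max()
if __name__=="__main__":
    n=np.array([-.5734,.013,.8192]);O=np.array([.5695,-.097,.07])
    for d in(.08,.09,.13,.2):
        X=O+n*d;print(d,X,ik(np.hypot(X[0],X[1]),X[2],np.radians(35)))
    for r in(.3,.35,.4,.45,.5,.55):
      for z in(.15,.25,.35,.45,.55): print(r,z,ik(r,z,np.radians(36)))
E
python3 kin.py
```

```text
[ 2.932e-01 -1.000e-04  5.684e-01  4.942e-01  5.830e-02  3.235e-01] 0.0005387606802673695
0.08 [ 0.523628 -0.09596   0.135536] (array([ 0.226,  2.341, -0.037]), np.float64(2.6299240563076864e-12))
0.09 [ 0.517894 -0.09583   0.143728] (array([ 0.199,  2.347, -0.015]), np.float64(6.921130335513226e-13))
0.13 [ 0.494958 -0.09531   0.176496] (array([0.086, 2.365, 0.08 ]), np.float64(1.8665624601510444e-13))
0.2 [ 0.45482 -0.0944   0.23384] (array([-0.115,  2.375,  0.271]), np.float64(2.821196332103426e-09))
0.3 0.15 (array([-0.237,  2.75 , -0.   ]), np.float64(1.8001705681669478e-10))
0.3 0.25 (array([-0.596,  2.58 ,  0.529]), np.float64(8.199898982041987e-09))
0.3 0.35 (array([-0.722,  2.394,  0.841]), np.float64(6.544764730165298e-14))
0.3 0.45 (array([-0.75 ,  2.198,  1.065]), np.float64(1.167399510393352e-13))
0.3 0.55 (array([-0.729,  1.991,  1.251]), np.float64(1.821265360746338e-12))
0.35 0.15 (array([-0.104,  2.673, -0.055]), np.float64(4.2117672960362285e-09))
0.35 0.25 (array([-0.434,  2.528,  0.42 ]), np.float64(1.9454837740795483e-10))
0.35 0.35 (array([-0.582,  2.355,  0.74 
[... 1069 characters left out ...]
.25 (array([-0.08 ,  2.309,  0.285]), np.float64(8.225004011208625e-10))
0.5 0.35 (array([-0.228,  2.174,  0.568]), np.float64(1.9984014443252818e-15))
0.5 0.45 (array([-0.308,  2.011,  0.81 ]), np.float64(6.455946888195285e-14))
0.5 0.55 (array([-0.336,  1.826,  1.023]), np.float64(8.215650382226158e-14))
0.55 0.15 (array([ 0.215,  2.309, -0.011]), np.float64(2.275124533213102e-13))
0.55 0.25 (array([0.011, 2.222, 0.28 ]), np.float64(2.404432208891194e-11))
0.55 0.35 (array([-0.129,  2.098,  0.545]), np.float64(2.398962140048866e-09))
0.55 0.45 (array([-0.21 ,  1.943,  0.78 ]), np.float64(1.515720404743348e-08))
0.55 0.55 (array([-0.243,  1.763,  0.993]), np.float64(1.7151891462674485e-08))
```

The tool ended 2.3° over-tilted. I'll fit the full kinematics to plan both the tilt trim and the wrist configuration at the rack, where j5 is near 0.

```bash
cat >kin3.py <<'E'
import numpy as np
from kin import p as P
from scipy.spatial.transform import Rotation as Ro
h,r0,a1,a2,o,L=P
def rot(ax,t): return Ro.from_rotvec(np.array(ax,float)*t).as_matrix()
def fk(q):
    A=rot([0,0,1],q[0]);t2=q[1]+q[2]
    w=A@np.array([a1*np.sin(q[1])+a2*np.sin(t2)+o*np.cos(t2),0,h+a1*np.cos(q[1])+a2*np.cos(t2)-o*np.sin(t2)])
    F=A@rot([0,1,0],t2)            # z along forearm
    return w,F
def full(q,s4=1,off=np.pi/2):
    w,F=fk(q);T=F@rot([0,0,1],s4*q[3])@rot([0,1,0],q[4])@rot([0,0,1],q[5]+off)
    return w+L*T[:,2],T
def ik(pos,R,near=None):
    w=np.array(pos)-L*R[:,2];q1=np.arctan2(w[1],w[0]);r=np.hypot(w[0],w[1]);z=w[2]-h
    b=np.hypot(a2,o);g=np.arctan2(o,a2);d=np.hypot(r,z)
    al=np.arccos((a1*a1+d*d-b*b)/(2*a1*d));be=np.arccos((a1*a1+b*b-d*d)/(2*a1*b))
    t1=np.arctan2(r,z)-al; q3=np.pi-be-g
    _,F=fk([q1,t1,q3]);M=F.T@R;out=[]
    q5=np.arccos(np.clip(M[2,2],-1,1))
    q4=np.arctan2(M[1,2],M[0,2])
    N=(rot([0,0,1],q4)@rot([0,1,0],q5)).T@M
    q6=np.arctan2(N[1,0],N[0,0])-np.pi/2
    q4=q4 if q4>-1.6 else q4+2*np.pi
    q6=(q6+np.pi)%(2*np.pi)-np.pi
    return np.array([q1,t1,q3,q4,q5,q6])
def Rtool(zaz,tilt,jaw_in):  # jaw angle measured from peg x toward peg y in plane square to axis
    zt=np.array([np.sin(tilt)*np.cos(zaz),np.sin(tilt)*np.sin(zaz),-np.cos(tilt)])
    ey=np.array([-np.sin(zaz),np.cos(zaz),0]);ex=np.cross(ey,-zt)
    y=np.cos(jaw_in)*ex+np.sin(jaw_in)*ey
    return np.stack([np.cross(y,zt),y,zt],1)
E
python3 - <<'E'
from kin3 import *
from h import *
np.set_printoptions(precision=3,suppress=True)
s,R,p=st();q=np.array(s["joints"])
T=full(q);print(T[0],p);print(T[1].round(3),R.round(3));print("ik",ik(p,R),q)
yaw=np.radians(-1.3);ey=np.array([-np.sin(yaw),np.cos(yaw),0]);ex=np.cross(ey,-R[:,2]);print("jaw angle now",np.arctan2(R[:,1]@ey,R[:,1]@ex))
n=np.array([-.5734,.013,.8192]);O=np.array([.5695,-.097,.07])
for jaw in(1.25,.6,.25,-.3):
  for d in(.25,.18,.13,.10,.0805): print(jaw,d,ik(O+n*d,Rtool(yaw,np.radians(35),jaw)))
print("trim place")
for tilt in(37.3,35):
 for y in(.0,.03,):
  for z in(.3,.25,.22,.2,.18,.16): print(tilt,y,z,ik([.5,y,z],Rtool(yaw,np.radians(tilt),1.25)))
E
```

```text
t 12.75 p [ 1.158 -0.038  0.406] zaxis [ 0.606 -0.014 -0.795] tilt 37.32 az -1.3 jaw az 73.60 F [ 1.37 -0.54 -1.54] M [ 0.02  0.53 -0.06] w 0.0288  j [-0.037  0.965  0.396  0.009  1.129 -1.259]
[ 1.158 -0.04   0.406] [ 1.158 -0.038  0.406]
[[-0.746  0.277  0.606]
 [ 0.338  0.941 -0.014]
 [-0.574  0.194 -0.795]] [[-0.746  0.277  0.606]
 [ 0.338  0.941 -0.014]
 [-0.574  0.194 -0.795]]
ik [-0.035  0.965  0.396  0.008  1.13  -1.257] [-0.037  0.965  0.396  0.009  1.129 -1.259]
jaw angle now 1.2438575400445728
1.25 0.25 [-0.356 -0.242  2.356  0.419  0.479 -1.903]
1.25 0.18 [-0.312 -0.049  2.367  0.623  0.284 -2.093]
1.25 0.13 [-0.286  0.092  2.358  0.999  0.179 -2.46 ]
1.25 0.1 [-0.273  0.176  2.346  1.403  0.145 -2.858]
1.25 0.0805 [-0.265  0.229  2.335  1.71   0.14   3.122]
0.6 0.25 [-0.356 -0.242  2.356  0.419  0.479 -1.253]
0.6 0.18 [-0.312 -0.049  2.367  0.623  0.284 -1.443]
0.6 0.13 [-0.286  0.092  2.358  0.999  0.179 -1.81 ]
0.6 0.1 [-0.273  0.176  2.346  1.403  0.145 -2.208]
0.6 0.0805 [-0.265  0.229  2.335  1.71   0.14  -2.511]
0.25 0.25 [-0.356 -0.242  2.356  0.419  0.479 -0.903]
[... 1159 characters left out ...]
8 2.408 4.243 0.092 0.9  ]
35 0.0 0.3 [ 0.013 -0.159  2.234 -0.047  0.457 -1.178]
35 0.0 0.25 [ 0.013 -0.078  2.297 -0.067  0.312 -1.156]
35 0.0 0.22 [ 0.013 -0.019  2.331 -0.095  0.22  -1.128]
35 0.0 0.2 [ 0.013  0.024  2.351 -0.133  0.157 -1.089]
35 0.0 0.18 [ 0.013  0.071  2.37  -0.225  0.093 -0.996]
35 0.0 0.16 [ 0.013  0.121  2.386 -0.71   0.032 -0.51 ]
35 0.03 0.3 [ 0.108 -0.156  2.231 -0.168  0.465 -0.992]
35 0.03 0.25 [ 0.108 -0.074  2.294 -0.238  0.324 -0.916]
35 0.03 0.22 [ 0.108 -0.016  2.327 -0.328  0.235 -0.823]
35 0.03 0.2 [ 0.108  0.027  2.348 -0.442  0.176 -0.707]
35 0.03 0.18 [ 0.108  0.074  2.366 -0.672  0.121 -0.474]
35 0.03 0.16 [ 0.108  0.123  2.383 -1.208  0.08   0.064]
```

```bash
python3 - <<'E'
from h import *
s,R,p=st([.5,.03,.30]);d=R.T@(np.array([.5,.03,.30])-p)*100
for f in np.linspace(1/11,1,11): print((d*f).round(1))
E
```

```text
t 12.75 p [ 1.1582 -0.0383  0.4057] zaxis [ 0.6061 -0.0141 -0.7953] tilt 37.32 az -1.3 jaw az 73.60 F [ 1.37 -0.54 -1.54] M [ 0.02  0.53 -0.06] w 0.0288  j [-0.037  0.965  0.396  0.009  1.129 -1.259]
dp cm [ 57.46 -13.86 -31.58]
[ 5.2 -1.3 -2.9]
[10.4 -2.5 -5.7]
[15.7 -3.8 -8.6]
[ 20.9  -5.  -11.5]
[ 26.1  -6.3 -14.4]
[ 31.3  -7.6 -17.2]
[ 36.6  -8.8 -20.1]
[ 41.8 -10.1 -23. ]
[ 47.  -11.3 -25.8]
[ 52.2 -12.6 -28.7]
[ 57.5 -13.9 -31.6]
```

Request:
play_rows(claw=[0.2, 0.2, 0.2, 0.2, 0.2], dp=[[5, -1.2, -2.8], [10.2, -2.5, -5.6], [15.5, -3.8, -8.5], [20.8, -5, -11.4], [26, -6.3, -14.3]], turn=[0, 0, 0, 0, 0])

```text
time: 13.38
eef_pos: [0.876, -0.0092, 0.3616]
eef_rot: [0.165, 0.933, 0.049, 0.317]
wrist_force: [1.0, -0.8, -2.4]
grip_width: 0.029
```

Request:
play_rows(claw=[0.2, 0.2, 0.2, 0.2, 0.2], dp=[[5, -1.2, -2.8], [10.2, -2.5, -5.6], [15.5, -3.8, -8.5], [20.8, -5, -11.4], [26, -6.3, -14.3]], turn=[0, 0, 0, 0, 0])

```text
time: 14.0
eef_pos: [0.5764, 0.0216, 0.314]
eef_rot: [0.165, 0.932, 0.049, 0.318]
wrist_force: [-0.5, 0.0, -2.0]
grip_width: 0.0293
```

```bash
python3 - <<'E'
from h import *
s,R,p=st([.5,.03,.20])
E
```

```text
t 14.00 p [0.5764 0.0216 0.314 ] zaxis [ 0.6095 -0.0137 -0.7927] tilt 37.56 az -1.3 jaw az 73.64 F [-0.46  0.   -2.  ] M [0.   0.59 0.02] w 0.0293  j [ 0.065 -0.042  2.119 -0.133  0.414 -1.053]
dp cm [12.54 -3.55  4.36]
```

Request:
play_rows(claw=[0.2, 0.2, 0.2, 0.2, 0.2], dp=[[5, -1.5, 0], [8, -2.5, 1], [10.5, -3.3, 2.5], [12, -3.5, 4], [12.5, -3.5, 4.4]], turn=[0, 0, 0, 0, 0])

```text
time: 14.62
eef_pos: [0.5002, 0.0307, 0.1996]
eef_rot: [0.165, 0.932, 0.049, 0.318]
wrist_force: [-0.2, 0.7, -2.4]
grip_width: 0.0294
```

```bash
python3 - <<'E'
from h import *
s,R,p=st([.5,.03,.12])
E
```

```text
t 14.62 p [0.5002 0.0307 0.1996] zaxis [ 0.6095 -0.013  -0.7927] tilt 37.57 az -1.2 jaw az 73.68 F [-0.16  0.66 -2.37] M [ 0.02  0.62 -0.02] w 0.0294  j [ 0.11   0.029  2.377 -0.758  0.116 -0.384]
dp cm [ 4.59 -1.63  6.3 ]
```

Request:
play_rows(claw=[0.2, 0.2, 0.2], dp=[[0.7, -0.25, 1], [1.4, -0.5, 2], [2.3, -0.8, 3.1]], turn=[0, 0, 0])

```text
time: 15.0
eef_pos: [0.5013, 0.0297, 0.1722]
eef_rot: [0.164, 0.935, 0.05, 0.31]
wrist_force: [0.6, -0.1, -2.0]
grip_width: 0.0293
```

```bash
python3 - <<'E'
from h import *
s,R,p=st([.5,.03,.12])
E
```

```text
t 15.00 p [0.5013 0.0297 0.1722] zaxis [ 0.5965 -0.0089 -0.8026] tilt 36.62 az -0.9 jaw az 73.63 F [ 0.59 -0.09 -1.98] M [0.01 0.56 0.01] w 0.0293  j [ 0.1    0.097  2.389 -1.293  0.071  0.148]
dp cm [ 3.05 -1.02  4.11]
```

Request:
play_rows(claw=[0.2, 0.2, 0.2], dp=[[0.8, -0.3, 1], [1.6, -0.5, 2.2], [2.4, -0.7, 3.2]], turn=[0, 0, 0])

```text
time: 15.38
eef_pos: [0.5042, 0.0288, 0.1537]
eef_rot: [0.163, 0.94, 0.049, 0.294]
wrist_force: [0.1, -0.6, -2.4]
grip_width: 0.0294
```

```bash
python3 - <<'E'
from h import *
s,R,p=st([.5,.03,.12])
E
```

```text
t 15.38 p [0.5042 0.0288 0.1537] zaxis [ 0.5699 -0.0028 -0.8217] tilt 34.74 az -0.3 jaw az 73.60 F [ 0.13 -0.56 -2.41] M [0.02 0.49 0.03] w 0.0294  j [ 0.088  0.145  2.378 -1.296  0.055  0.139]
dp cm [ 2.18 -0.64  2.53]
```

Tilt is now 34.7° at azimuth -0.3°, within 0.7° of the peg axis. I'll rise, then line up above the peg and turn the jaws to about 0.6 rad.

Request:
play_rows(claw=[0.2, 0.2, 0.2, 0.2], dp=[[-2, 0.6, -3], [-4, 1.2, -6], [-5.1, 1.7, -8], [-5.2, 1.7, -8]], turn=[0, 0.1, 0.2, 0.3])

```text
time: 15.88
eef_pos: [0.504, 0.0251, 0.2469]
eef_rot: [0.294, 0.908, 0.086, 0.286]
wrist_force: [0.7, -0.3, -3.8]
grip_width: 0.0292
```

```bash
cat >>h.py <<'E'
yaw=np.radians(-1.3);PN=np.array([-.5734,.013,.8192]);EY=np.array([-np.sin(yaw),np.cos(yaw),0]);EX=np.cross(EY,PN)
PO=np.array([.5695,-.097,.070])
def rel(R,p,G=.0805):
    b=p+R[:,2]*G-PO
    print("foot in peg frame mm x %.1f y %.1f z %.1f"%tuple(1000*np.array([b@EX,b@EY,b@PN])),"jaw %.3f"%np.arctan2(R[:,1]@EY,R[:,1]@EX),"axis err deg x %.2f y %.2f"%tuple(np.degrees([R[:,2]@EX,R[:,2]@EY])))
E
python3 - <<'E'
from h import *
s,R,p=st([.4717,-.0948,.2095]);rel(R,p)
E
```

```text
t 15.88 p [0.504  0.0251 0.2469] zaxis [ 0.5693 -0.0108 -0.822 ] tilt 34.71 az -1.1 jaw az 59.22 F [ 0.75 -0.27 -3.8 ] M [-0.04  0.54 -0.06] w 0.0292  j [ 0.084 -0.061  2.289 -0.19   0.316 -0.698]
dp cm [ -3.09 -12.52   1.37]
foot in peg frame mm x 45.2 y 120.7 z 103.6 jaw 0.967 axis err deg x -0.29 y 0.12
```

Request:
play_rows(claw=[0.2, 0.2, 0.2, 0.2, 0.2], dp=[[-0.8, -3.2, 0.3], [-1.6, -6.5, 0.7], [-2.4, -9.7, 1], [-3, -12, 1.3], [-3.1, -12.5, 1.4]], turn=[0.1, 0.2, 0.3, 0.35, 0.35])

```text
time: 16.5
eef_pos: [0.4715, -0.0961, 0.2087]
eef_rot: [0.448, 0.843, 0.134, 0.266]
wrist_force: [0.6, -0.2, -1.2]
grip_width: 0.0295
```

```bash
python3 - <<'E'
from h import *
s,R,p=st([.4717,-.0948,.2095]);rel(R,p)
for n in('top','scene','wrist'):
    c=cam(n);save(n+'5.png',c['image'])
    if n!='wrist':
        b=(370,130,530,250) if n=='top' else (200,180,360,320)
        save(n+'5z.png',c['image'],b,5)
E
```

```text
t 16.50 p [ 0.4715 -0.0961  0.2087] zaxis [ 0.5683 -0.0119 -0.8227] tilt 34.64 az -1.2 jaw az 39.48 F [ 0.6  -0.2  -1.25] M [0.06 0.53 0.06] w 0.0295  j [-0.316 -0.019  2.363  0.668  0.27  -1.51 ]
dp cm [ 0.07  0.13 -0.06]
foot in peg frame mm x -1.3 y -1.3 z 89.3 jaw 0.617 axis err deg x -0.35 y 0.06
```

View pics/top5z.png

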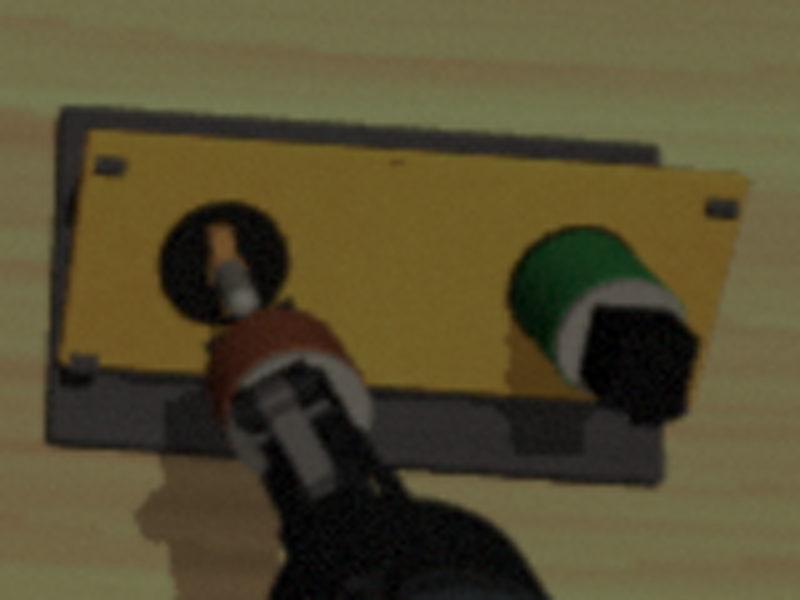

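View pics/scene5z.png

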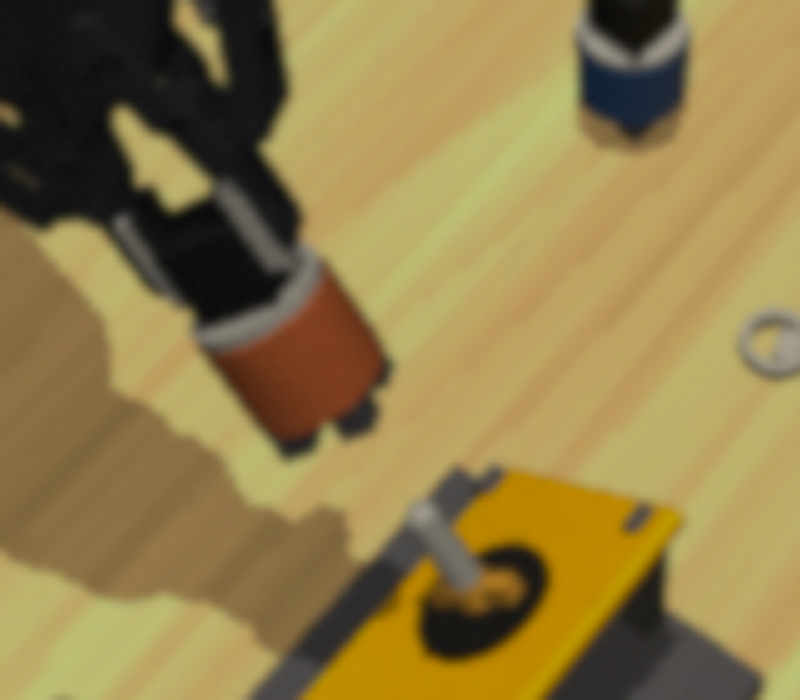

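View pics/wrist5.png

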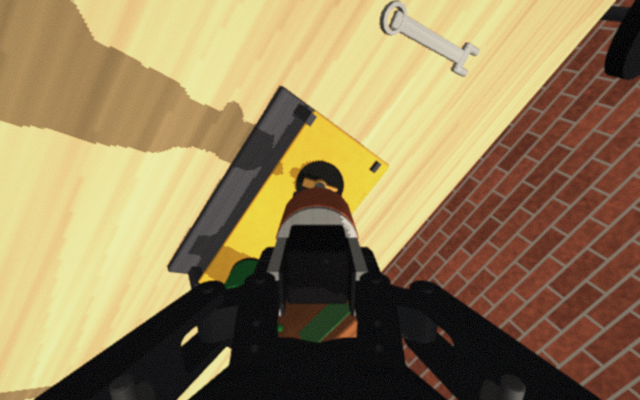

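Next I'll check the alignment by projecting the drum axis and the peg points into all views.

```bash
python3 - <<'E'
from h import *
s,R,p=st();
def pr(c,X):
    x=c["R"]@X+c["t"];return x[:2]/x[2]*c["f"]+[c["cx"],c["cy"]]
from kin3 import full
for n,b,k in(('scene',(200,180,360,320),5),('top',(370,130,530,250),5),('wrist',(260,140,390,260),6)):
    c=cam(n);im=c['image'][b[1]:b[3],b[0]:b[2]].copy();im=cv2.resize(im,None,fx=k,fy=k,interpolation=cv2.INTER_CUBIC)
    Z=R[:,2];ex=R[:,0];ey=R[:,1]
    def dot(X,col):
        u=(pr(c,X)-b[:2]+.5)*k;cv2.circle(im,tuple(int(v) for v in u),2,col,-1)
    for t in np.linspace(0,2*np.pi,40):
        r=.025*(np.cos(t)*ex+np.sin(t)*ey)
        dot(p+Z*(.0805-.012)+r,(0,255,0));dot(p+Z*(.0805-.051)+r,(0,255,255))
        rp=np.cos(t)*EX+np.sin(t)*EY
        dot(PO+.026*rp,(255,0,255));dot(PO+.042*PN+.00625*rp,(255,0,0))
    for d in np.linspace(.0,.12,13): dot(p+Z*(.0805+d),(255,255,255))
    cv2.imwrite(f"pics/ov_{n}.png",im[:,:,::-1])
E
```

```text
t 16.65 p [ 0.4719 -0.0951  0.209 ] zaxis [ 0.5686 -0.0112 -0.8225] tilt 34.66 az -1.1 jaw az 39.56 F [-0.39  0.4  -3.87] M [0.04 0.56 0.01] w 0.0287  j [-0.313 -0.02   2.363  0.664  0.27  -1.505]
```

View pics/ov_scene.png

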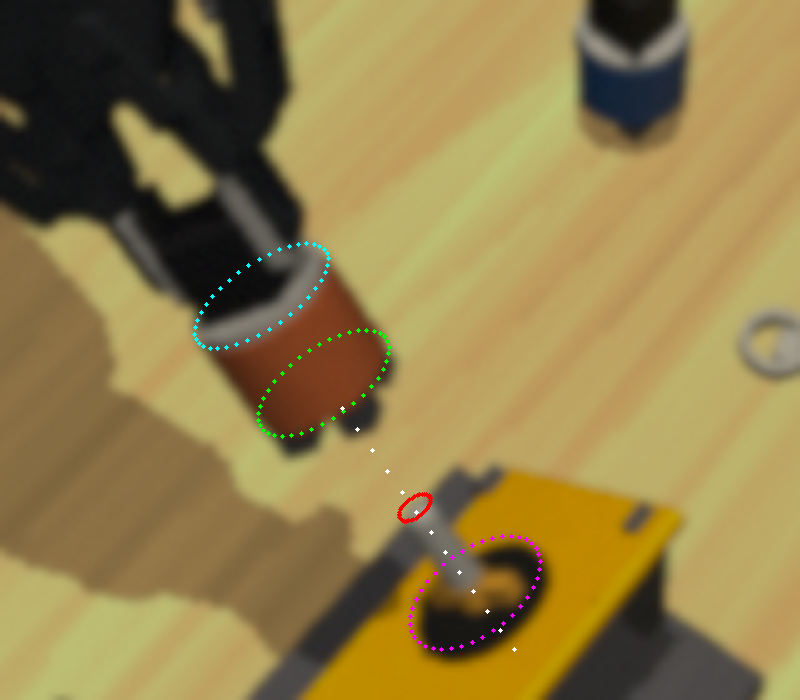

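View pics/ov_top.png

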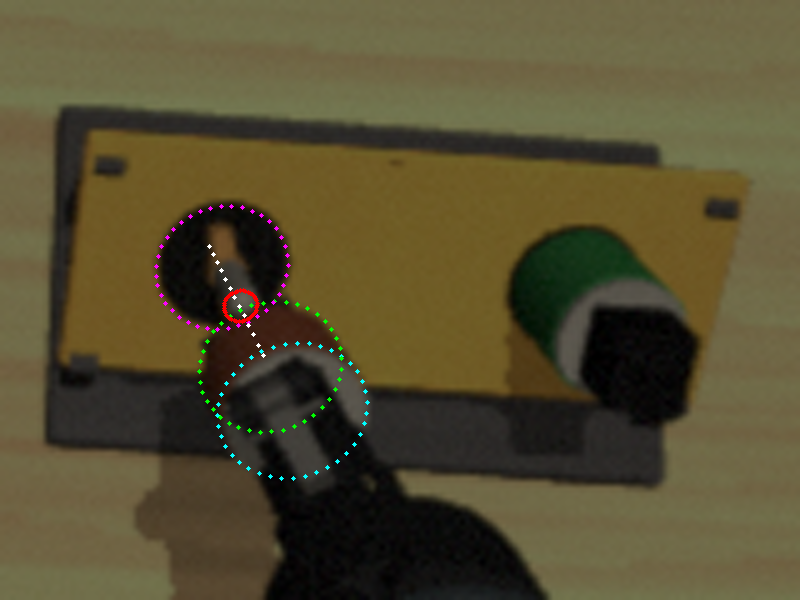

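View pics/ov_wrist.png

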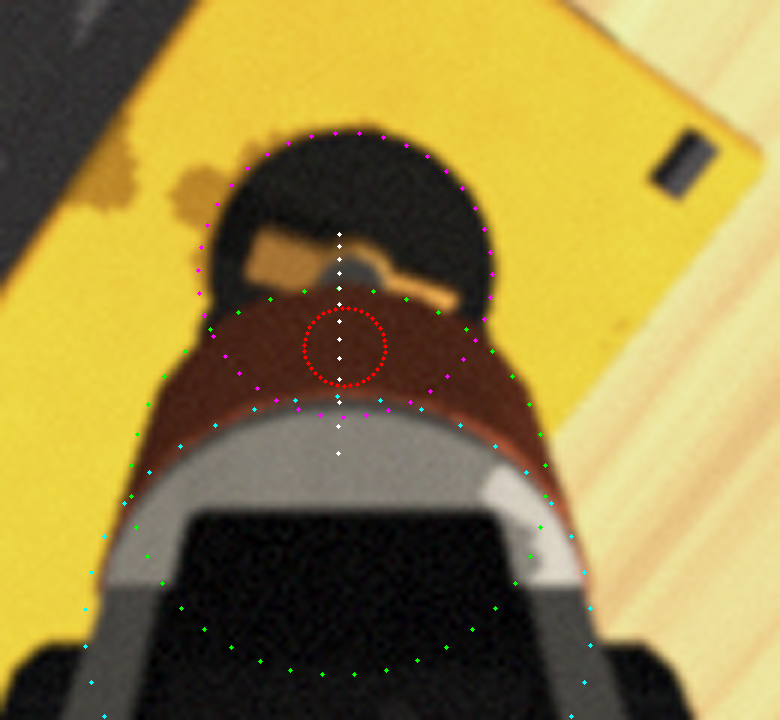

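The held drum matches its projection within about 1 px. The peg appears about 1–2 px away from my estimate, mostly toward world +x. I'll triangulate the tip and pad more carefully.

```bash
python3 - <<'E'
from h import *
from scipy.optimize import least_squares
np.set_printoptions(precision=4,suppress=True)
cs={n:cam(n) for n in("scene","top","wrist")}
def pr(c,X):
    x=c["R"]@X+c["t"];return x[:2]/x[2]*c["f"]+[c["cx"],c["cy"]]
# initial unoccluded images for fixed cameras; calibration is fixed
ims={n:cv2.imread(f"pics/{n}0.png")[:,:,::-1] for n in("scene","top")}
for n,box in(("scene",(275,272,325,318)),("top",(398,166,434,204))):
    a,b,x,y=box;im=cv2.resize(ims[n][b:y,a:x],None,fx=8,fy=8,interpolation=cv2.INTER_CUBIC).astype(int)
    hsv=cv2.cvtColor(im.clip(0,255).astype(np.uint8),cv2.COLOR_RGB2HSV)
    V=hsv[...,2];dark=(V<(85 if n=="scene" else 58))&(hsv[...,1]<250)
    dark=(V<(85 if n=="scene" else 55)).astype(np.uint8)
    dark=cv2.morphologyEx(dark,cv2.MORPH_OPEN,np.ones((5,5)))
    nb,lab,sta,cen=cv2.connectedComponentsWithStats(dark)
    c=cs[n];u0=(pr(c,PO)-[a,b]+.5)*8
    k=min(range(1,nb),key=lambda i:np.hypot(*(cen[i]-u0))if sta[i,4]>2000 else 1e9)
    ct=cv2.convexHull(np.argwhere(lab==k)[:,::-1].astype(np.float32))
    e=cv2.fitEllipse(ct);px=np.array(e[0])/8-.5+[a,b];print(n,"pad ellipse",px,np.array(e[1])/8,"proj PO",pr(c,PO),"proj lower",pr(c,PO-.005*PN),sta[k])
    vis=im.clip(0,255).astype(np.uint8).copy();cv2.ellipse(vis,e,(255,0,255),1);cv2.imwrite(f"pics/pad_{n}.png",vis[:,:,::-1]);print("tip proj",(pr(c,PO+.046*PN)-[a,b]+.5)*8,pr(c,PO+.046*PN))
E
```

```text
scene pad ellipse [295.9437 299.9887] [17.4535 29.1566] proj PO [294.4883 297.7827] proj lower [295.8782 299.7258] [   73   138   202   181 17703]
tip proj [54.6187 63.0753] [281.3273 279.3844]
top pad ellipse [414.1365 182.3269] [24.6754 26.42  ] proj PO [413.9201 183.18  ] proj lower [413.5004 182.3245] [   30    35   208   202 27468]
tip proj [164.0261 208.0201] [418.0033 191.5025]
```

View pics/pad_scene.png

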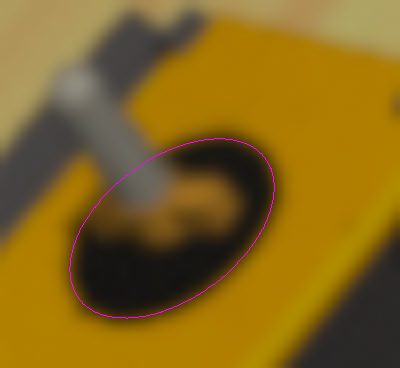

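View pics/pad_top.png

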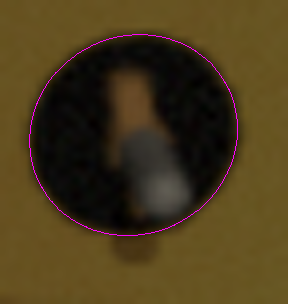

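The views disagree by up to about 2 mm: scene and top suggest +x by 2.5 mm, while wrist says 0 along the jaw axis. I'll use a +1.2 mm compromise and feel the entry gently; the bore leaves 1.75 mm all round and the tip is rounded.

```bash
sed -i 's/^PO=.*/PO=np.array([.5705,-.0972,.070])/' h.py; cat >>h.py <<'E'
def go(x,y,z,G=.0805):
    s,R,p=st();rel(R,p,G)
    t=PO+(x*EX+y*EY+z*PN)/1000-R[:,2]*G
    print("-> dp cm",(R.T@(t-p)*100).round(2),"F tool",(R.T@np.array(s["wrist_force"])).round(2),"per mm EX,EY,PN in tool:",(R.T@EX).round(2),(R.T@EY).round(2),(R.T@PN).round(2))
E
python3 -c "
from h import *
go(0,0,52)"
```

```text
t 16.95 p [ 0.4722 -0.0943  0.2095] zaxis [ 0.5694 -0.0104 -0.822 ] tilt 34.72 az -1.0 jaw az 39.61 F [-1.76  0.14 -2.38] M [-0.01  0.57 -0.02] w 0.0295  j [-0.311 -0.021  2.363  0.665  0.269 -1.505]
foot in peg frame mm x -1.0 y 0.8 z 90.2 jaw 0.618 axis err deg x -0.28 y 0.14
-> dp cm [-0.14  0.04  3.81] F tool [ 1.7  -2.23  0.95] per mm EX,EY,PN in tool: [-0.58  0.81 -0.  ] [0.81 0.58 0.  ] [ 0. -0. -1.]
```

Request:
play_rows(claw=[0.2, 0.2, 0.2, 0.2], dp=[[-0.1, 0, 1.2], [-0.14, 0.04, 2.4], [-0.14, 0.04, 3.4], [-0.14, 0.04, 3.7]], turn=[0, 0, 0, 0])

```text
time: 17.45
eef_pos: [0.4943, -0.0953, 0.1793]
eef_rot: [0.447, 0.844, 0.135, 0.266]
wrist_force: [-0.7, 0.6, -3.3]
grip_width: 0.0291
```

```bash
python3 - <<'E'
from h import *
go(0,0,40)
for n in('top','scene','wrist'):
    c=cam(n)
    b=dict(top=(380,150,460,230),scene=(230,220,330,320),wrist=(240,100,400,260))[n]
    save(n+'6z.png',c['image'],b,{'wrist':4}.get(n,6))
go(0,0,40)
E
```

```text
t 17.45 p [ 0.4943 -0.0953  0.1793] zaxis [ 0.569  -0.01   -0.8223] tilt 34.68 az -1.0 jaw az 39.63 F [-0.72  0.59 -3.31] M [ 0.    0.59 -0.03] w 0.0291  j [-0.293  0.085  2.353  0.932  0.194 -1.766]
foot in peg frame mm x -0.2 y 0.4 z 52.7 jaw 0.619 axis err deg x -0.31 y 0.17
-> dp cm [-0.05 -0.    1.27] F tool [ 1.91 -1.7   2.31] per mm EX,EY,PN in tool: [-0.58  0.81 -0.01] [0.81 0.58 0.  ] [ 0.01 -0.   -1.  ]
t 17.60 p [ 0.4942 -0.0955  0.1798] zaxis [ 0.5694 -0.0102 -0.822 ] tilt 34.71 az -1.0 jaw az 39.63 F [ 0.57 -0.72 -2.57] M [-0.05  0.53 -0.02] w 0.0291  j [-0.294  0.083  2.353  0.93   0.195 -1.764]
foot in peg frame mm x 0.0 y 0.2 z 53.2 jaw 0.619 axis err deg x -0.28 y 0.16
-> dp cm [-0.02 -0.01  1.32] F tool [-0.02 -1.22  2.45] per mm EX,EY,PN in tool: [-0.58  0.81 -0.  ] [0.81 0.58 0.  ] [ 0.01 -0.   -1.  ]
```

View pics/scene6z.png

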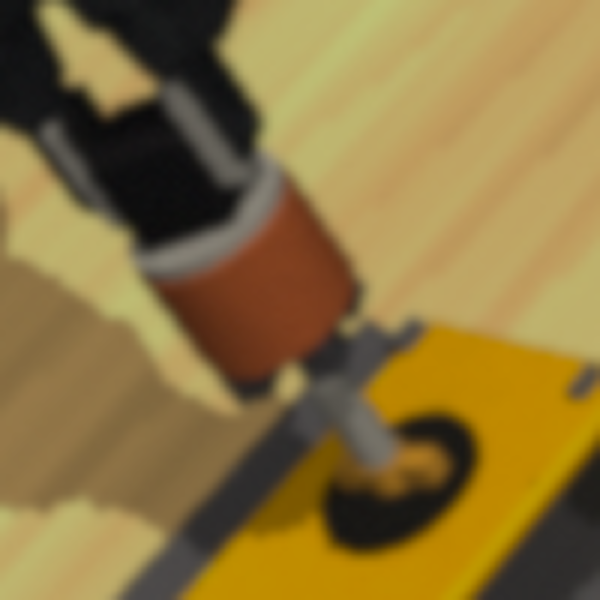

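View pics/top6z.png

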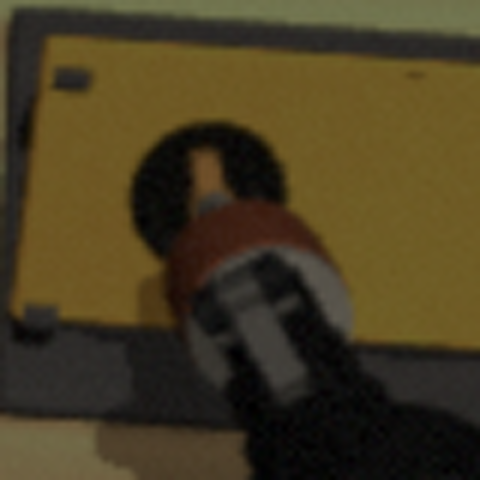

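I'll measure this with masks: the sleeve axis against the peg axis, in the scene and top pictures.

```bash
python3 - <<'E'
from h import *
np.set_printoptions(precision=2,suppress=True)
s,R,p=st();Z=R[:,2]
def pr(c,X):
    x=c["R"]@X+c["t"];return x[:2]/x[2]*c["f"]+[c["cx"],c["cy"]]
c=cam("scene");im=c["image"];hsv=cv2.cvtColor(im,cv2.COLOR_RGB2HSV)
k=6;a,b,x,y=230,220,330,320
def up(I):return cv2.resize(I[b:y,a:x],None,fx=k,fy=k,interpolation=cv2.INTER_CUBIC)
U=up(im);H=cv2.cvtColor(U,cv2.COLOR_RGB2HSV)
red=((H[...,0]<12)&(H[...,1]>150)&(H[...,2]>60)).astype(np.uint8)
# axis direction predicted in image
def axisline(P0,d):
    u0=pr(c,P0);u1=pr(c,P0+.03*d);v=(u1-u0)/np.linalg.norm(u1-u0);return u0,v,np.array([-v[1],v[0]])
u0,v,nrm=axisline(p+Z*.05,Z)
pts=np.argwhere(red)[:,::-1]/k-.5+.5/k+[a,b]
al=(pts-u0)@v;pe=(pts-u0)@nrm
print("drum: along range",al.min(),al.max())
for q in np.arange(np.percentile(al,20),np.percentile(al,75),2):
    m=abs(al-q)<.5;print("  %.1f edges %.2f %.2f mid %.2f"%(q,pe[m].min(),pe[m].max(),(pe[m].min()+pe[m].max())/2))
r=.025;e1=R[:,0];e2=R[:,1]
ring=[((pr(c,p+Z*.05+r*(np.cos(t)*e1+np.sin(t)*e2))-u0)@nrm) for t in np.linspace(0,6.28,100)];print("predicted ring perp",min(ring),max(ring))
# peg in initial image
im0=cv2.imread("pics/scene0.png")[:,:,::-1];a,b,x,y=270,270,310,310
U=up(im0);H=cv2.cvtColor(U,cv2.COLOR_RGB2HSV)
g=((H[...,1]<90)&(H[...,2]>85)).astype(np.uint8)
u0,v,nrm=axisline(PO+.03*PN,PN)
pts=np.argwhere(g)[:,::-1]/k-.5+.5/k+[a,b];al=(pts-u0)@v;pe=(pts-u0)@nrm
m=(abs(pe)<7);al=al[m];pe=pe[m]
for q in np.arange(-8,10,1.5):
    m=abs(al-q)<.5
    if m.sum():print(" peg %.1f edges %.2f %.2f mid %.2f"%(q,pe[m].min(),pe[m].max(),(pe[m].min()+pe[m].max())/2))
print("nrm",nrm,"mm per px",1000*(c["R"]@PO+c["t"])[2]/c["f"], "EX,EY per mm in perp px",[(pr(c,PO+.001*e)-pr(c,PO))@nrm for e in(EX,EY)])
cv2.imwrite("pics/pegmask.png",g*255);cv2.imwrite("pics/redmask.png",red*255)
E
```

```text
t 17.60 p [ 0.49 -0.1   0.18] zaxis [ 0.57 -0.01 -0.82] tilt 34.71 az -1.0 jaw az 39.63 F [ 0.57 -0.72 -2.57] M [-0.05  0.53 -0.02] w 0.0291  j [-0.29  0.08  2.35  0.93  0.2  -1.76]
drum: along range -6.10639157769855 17.727091440746335
  0.4 edges -13.55 13.32 mid -0.11
  2.4 edges -13.51 13.29 mid -0.11
  4.4 edges -13.39 13.37 mid -0.01
  6.4 edges -13.33 13.46 mid 0.07
  8.4 edges -13.33 13.33 mid 0.00
  10.4 edges -12.96 12.95 mid -0.01
predicted ring perp -15.109306689387763 15.295827573174305
 peg -8.0 edges -2.99 3.49 mid 0.25
 peg -6.5 edges -2.85 2.89 mid 0.02
 peg -5.0 edges -2.69 3.00 mid 0.16
 peg -3.5 edges -2.90 2.91 mid 0.00
 peg -2.0 edges -6.95 2.87 mid -2.04
 peg -0.5 edges -2.21 4.13 mid 0.96
 peg 1.0 edges -2.44 6.84 mid 2.20
 peg 2.5 edges -2.94 3.76 mid 0.41
 peg 4.0 edges -6.99 3.90 mid -1.54
 peg 5.5 edges -4.12 4.46 mid 0.17
 peg 7.0 edges -2.22 6.96 mid 2.37
nrm [ 0.81 -0.58] mm per px 1.753266265151807 EX,EY per mm in perp px [np.float64(0.21566582735433204), np.float64(0.5375571840953131)]
```

View pics/pegmask.png

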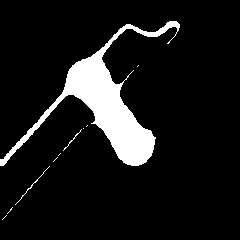

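In the scene view the sleeve axis and peg axis agree to 0.1 px (about 0.2 mm). I'll insert gently.

Request:
play_rows(claw=[0.2, 0.2, 0.2, 0.2, 0.2], dp=[[0, 0, 0.3], [0, 0, 0.6], [0, 0, 0.9], [0, 0, 1.2], [0, 0, 1.2]], turn=[0, 0, 0, 0, 0])

```text
time: 18.27
eef_pos: [0.501, -0.0956, 0.1698]
eef_rot: [0.447, 0.843, 0.135, 0.266]
wrist_force: [-0.2, 0.8, -2.6]
grip_width: 0.0295
```

```bash
python3 -c "
from h import *
go(0,0,30)"
```

```text
t 18.27 p [ 0.501  -0.0956  0.1698] zaxis [ 0.5692 -0.0102 -0.8221] tilt 34.70 az -1.0 jaw az 39.62 F [-0.24  0.82 -2.63] M [-0.02  0.6   0.02] w 0.0295  j [-0.288  0.117  2.349  1.056  0.175 -1.888]
foot in peg frame mm x -0.1 y 0.2 z 41.1 jaw 0.619 axis err deg x -0.29 y 0.15
-> dp cm [-0.03  0.    1.11] F tool [ 1.65 -0.93  2.02] per mm EX,EY,PN in tool: [-0.58  0.81 -0.01] [0.81 0.58 0.  ] [ 0.01 -0.   -1.  ]
```

Request:
play_rows(claw=[0.2, 0.2, 0.2, 0.2, 0.2], dp=[[0, 0, 0.3], [0, 0, 0.6], [0, 0, 0.9], [0, 0, 1.2], [0, 0, 1.2]], turn=[0, 0, 0, 0, 0])

```text
time: 18.9
eef_pos: [0.5079, -0.0958, 0.1596]
eef_rot: [0.447, 0.843, 0.135, 0.266]
wrist_force: [-0.5, 0.7, -3.0]
grip_width: 0.0295
```

```bash
python3 -c "
from h import *
go(0,0,16)"
```

```text
t 18.90 p [ 0.5079 -0.0958  0.1596] zaxis [ 0.5689 -0.0102 -0.8223] tilt 34.68 az -1.0 jaw az 39.59 F [-0.49  0.69 -3.02] M [0.02 0.62 0.02] w 0.0295  j [-0.283  0.151  2.344  1.206  0.16  -2.035]
foot in peg frame mm x -0.4 y 0.2 z 28.8 jaw 0.618 axis err deg x -0.32 y 0.15
-> dp cm [-0.05  0.02  1.28] F tool [ 1.79 -1.35  2.2 ] per mm EX,EY,PN in tool: [-0.58  0.81 -0.01] [0.81 0.58 0.  ] [ 0.01 -0.   -1.  ]
```

Request:
play_rows(claw=[0.2, 0.2, 0.2, 0.2, 0.2], dp=[[0, 0, 0.3], [-0.03, 0.02, 0.6], [-0.05, 0.02, 0.9], [-0.05, 0.02, 1.2], [-0.05, 0.02, 1.4]], turn=[0, 0, 0, 0, 0])

```text
time: 19.52
eef_pos: [0.5163, -0.0963, 0.1482]
eef_rot: [0.447, 0.843, 0.135, 0.266]
wrist_force: [0.3, -0.5, -2.7]
grip_width: 0.0295
```

```bash
python3 -c "
from h import *
go(0,0,8)"
```

```text
t 19.52 p [ 0.5163 -0.0963  0.1482] zaxis [ 0.5689 -0.0104 -0.8224] tilt 34.68 az -1.0 jaw az 39.59 F [ 0.33 -0.47 -2.65] M [ 0.02  0.55 -0.03] w 0.0295  j [-0.277  0.19   2.336  1.398  0.148 -2.225]
foot in peg frame mm x 0.0 y -0.1 z 14.7 jaw 0.618 axis err deg x -0.32 y 0.15
-> dp cm [0.   0.01 0.67] F tool [ 0.33 -1.27  2.37] per mm EX,EY,PN in tool: [-0.58  0.81 -0.01] [0.81 0.58 0.  ] [ 0.01 -0.   -1.  ]
```

Request:
play_rows(claw=[0.2, 0.2, 0.2, 0.2], dp=[[0, 0, 0.2], [0, 0, 0.4], [0, 0, 0.5], [0, 0, 0.5]], turn=[0, 0, 0, 0])

```text
time: 20.02
eef_pos: [0.5192, -0.0963, 0.1441]
eef_rot: [0.447, 0.843, 0.135, 0.266]
wrist_force: [-0.3, -0.2, -2.5]
grip_width: 0.029
```

```bash
python3 -c "
from h import *
go(0,0,8)"
```

```text
t 20.02 p [ 0.5192 -0.0963  0.1441] zaxis [ 0.5688 -0.0103 -0.8224] tilt 34.67 az -1.0 jaw az 39.58 F [-0.3  -0.22 -2.5 ] M [-0.    0.53  0.02] w 0.0290  j [-0.275  0.204  2.334  1.472  0.146 -2.298]
foot in peg frame mm x -0.0 y -0.1 z 9.6 jaw 0.618 axis err deg x -0.32 y 0.15
-> dp cm [0.   0.01 0.16] F tool [ 0.77 -1.49  1.89] per mm EX,EY,PN in tool: [-0.58  0.81 -0.01] [0.81 0.58 0.  ] [ 0.01 -0.   -1.  ]
```

Request:
play_rows(claw=[0.2, 0.2, 0.2], dp=[[0, 0, 0.1], [0, 0, 0.2], [0, 0, 0.2]], turn=[0, 0, 0])

```text
time: 20.4
eef_pos: [0.5203, -0.0963, 0.1425]
eef_rot: [0.447, 0.843, 0.135, 0.266]
wrist_force: [-1.2, -0.0, -0.2]
grip_width: 0.029
```

```bash
python3 -c "
from h import *
go(0,0,8)"
```

```text
t 20.40 p [ 0.5203 -0.0963  0.1425] zaxis [ 0.5689 -0.0104 -0.8224] tilt 34.68 az -1.0 jaw az 39.58 F [-1.18 -0.01 -0.16] M [ 0.03  0.52 -0.04] w 0.0290  j [-0.274  0.209  2.333  1.503  0.145 -2.328]
foot in peg frame mm x -0.0 y -0.1 z 7.7 jaw 0.618 axis err deg x -0.32 y 0.15
-> dp cm [ 0.    0.01 -0.03] F tool [ 0.59 -0.89 -0.54] per mm EX,EY,PN in tool: [-0.58  0.82 -0.01] [0.82 0.58 0.  ] [ 0.01 -0.   -1.  ]
```

Contact: the axial force changed by about -2.6 N with the foot 7.7 mm above home, which matches the key top at 8 mm. I'll add a touch more pressure and check the stiffness.

Request:
play_rows(claw=[0.2, 0.2], dp=[[0, 0, 0.05], [0, 0, 0.05]], turn=[0, 0])

```text
time: 20.65
eef_pos: [0.5204, -0.0963, 0.1422]
eef_rot: [0.447, 0.843, 0.135, 0.266]
wrist_force: [-6.2, 0.6, 5.4]
grip_width: 0.0295
```

```bash
python3 -c "
from h import *
go(0,0,8)"
```

```text
t 20.65 p [ 0.5204 -0.0963  0.1422] zaxis [ 0.5691 -0.0104 -0.8222] tilt 34.69 az -1.0 jaw az 39.58 F [-6.19  0.58  5.39] M [0.06 0.55 0.01] w 0.0295  j [-0.274  0.21   2.333  1.51   0.145 -2.336]
foot in peg frame mm x -0.1 y -0.1 z 7.4 jaw 0.618 axis err deg x -0.30 y 0.14
-> dp cm [ 0.    0.01 -0.06] F tool [ 1.55 -1.39 -7.96] per mm EX,EY,PN in tool: [-0.58  0.82 -0.01] [0.82 0.58 0.  ] [ 0.01 -0.   -1.  ]
```

Press is now about 10 N, which is too much. I'll ease to about 4 N, then turn.

Request:
play_rows(claw=[0.2, 0.2], dp=[[0, 0, -0.04], [0, 0, -0.04]], turn=[0, 0])

```text
time: 20.9
eef_pos: [0.5202, -0.0964, 0.1426]
eef_rot: [0.447, 0.843, 0.135, 0.266]
wrist_force: [-0.5, -0.2, -2.5]
grip_width: 0.0295
```

```bash
python3 -c "
from h import *
go(0,0,8)"
```

```text
t 20.90 p [ 0.5202 -0.0964  0.1426] zaxis [ 0.5691 -0.0105 -0.8222] tilt 34.70 az -1.1 jaw az 39.58 F [-0.54 -0.22 -2.54] M [ 0.02  0.53 -0.02] w 0.0295  j [-0.274  0.209  2.333  1.504  0.145 -2.33 ]
foot in peg frame mm x 0.0 y -0.1 z 7.8 jaw 0.618 axis err deg x -0.30 y 0.14
-> dp cm [ 0.01  0.01 -0.02] F tool [ 0.9  -1.67  1.78] per mm EX,EY,PN in tool: [-0.58  0.82 -0.01] [0.82 0.58 0.  ] [ 0.01 -0.   -1.  ]
```

Request:
play_rows(claw=[0.2, 0.2, 0.2], dp=[[0, 0, 0.02], [0, 0, 0.03], [0, 0, 0.03]], turn=[0, 0.05, 0.1])

```text
time: 21.28
eef_pos: [0.5204, -0.096, 0.1424]
eef_rot: [0.489, 0.82, 0.149, 0.259]
wrist_force: [-1.8, 1.5, 1.2]
grip_width: 0.0297
```

```bash
python3 -c "
from h import *
go(0,0,8)"
```

```text
t 21.27 p [ 0.5204 -0.096   0.1424] zaxis [ 0.5693 -0.0095 -0.8221] tilt 34.70 az -1.0 jaw az 33.38 F [-1.84  1.45  1.17] M [0.34 0.46 0.3 ] w 0.0297  j [-0.274  0.21   2.333  1.509  0.146 -2.233]
foot in peg frame mm x -0.0 y 0.4 z 7.5 jaw 0.517 axis err deg x -0.29 y 0.20
-> dp cm [-0.03 -0.02 -0.05] F tool [ 1.66 -0.06 -2.02] per mm EX,EY,PN in tool: [-0.49  0.87 -0.01] [0.87 0.49 0.  ] [ 0.01 -0.   -1.  ]
```

Request:
play_rows(claw=[0.2, 0.2, 0.2], dp=[[0, 0, 0.02], [0, 0, 0.02], [0, 0, 0.02]], turn=[0.04, 0.08, 0.1])

```text
time: 21.65
eef_pos: [0.5205, -0.0956, 0.1423]
eef_rot: [0.529, 0.794, 0.162, 0.251]
wrist_force: [-3.2, 2.2, 2.7]
grip_width: 0.0291
```

```bash
python3 -c "
from h import *
go(0,0,8)"
```

```text
t 21.65 p [ 0.5205 -0.0956  0.1423] zaxis [ 0.5695 -0.0086 -0.822 ] tilt 34.72 az -0.9 jaw az 27.00 F [-3.2   2.16  2.73] M [0.43 0.4  0.3 ] w 0.0291  j [-0.274  0.21   2.333  1.512  0.146 -2.136]
foot in peg frame mm x 0.1 y 0.8 z 7.4 jaw 0.416 axis err deg x -0.28 y 0.25
-> dp cm [-0.07 -0.04 -0.06] F tool [ 2.38 -0.17 -4.09] per mm EX,EY,PN in tool: [-0.4   0.91 -0.  ] [0.91 0.4  0.  ] [ 0.01 -0.   -1.  ]
```

Request:
play_rows(claw=[0.2, 0.2, 0.2], dp=[[-0.06, -0.03, 0], [-0.06, -0.03, 0], [-0.06, -0.03, 0]], turn=[0.03, 0.07, 0.09])

```text
time: 22.02
eef_pos: [0.5205, -0.0965, 0.1421]
eef_rot: [0.565, 0.769, 0.173, 0.243]
wrist_force: [0.5, 0.3, -2.4]
grip_width: 0.0295
```

```bash
python3 -c "
from h import *
go(0,0,8)"
```

```text
t 22.02 p [ 0.5205 -0.0965  0.1421] zaxis [ 0.5692 -0.0092 -0.8221] tilt 34.70 az -0.9 jaw az 20.99 F [ 0.54  0.33 -2.41] M [ 0.04  0.56 -0.01] w 0.0295  j [-0.276  0.211  2.332  1.511  0.147 -2.045]
foot in peg frame mm x -0.0 y -0.2 z 7.3 jaw 0.325 axis err deg x -0.29 y 0.21
-> dp cm [ 0.02  0.01 -0.07] F tool [ 0.62 -0.78  2.28] per mm EX,EY,PN in tool: [-0.32  0.95 -0.01] [0.95 0.32 0.  ] [ 0.01 -0.   -1.  ]
```

The contact force vanished at jaw 0.325, which probably means the notches have met the key. I'll probe downward.

Request:
play_rows(claw=[0.2, 0.2], dp=[[0, 0, 0.05], [0, 0, 0.05]], turn=[0, 0])

```text
time: 22.28
eef_pos: [0.5208, -0.0966, 0.1416]
eef_rot: [0.565, 0.769, 0.173, 0.243]
wrist_force: [-0.3, 0.4, -2.4]
grip_width: 0.0291
```

```bash
python3 -c "
from h import *
go(0,0,8)"
```

```text
t 22.27 p [ 0.5208 -0.0966  0.1416] zaxis [ 0.5691 -0.0094 -0.8222] tilt 34.69 az -0.9 jaw az 21.01 F [-0.34  0.43 -2.43] M [0.02 0.52 0.04] w 0.0291  j [-0.276  0.212  2.332  1.519  0.147 -2.053]
foot in peg frame mm x -0.1 y -0.3 z 6.7 jaw 0.325 axis err deg x -0.31 y 0.20
-> dp cm [ 0.02  0.02 -0.13] F tool [ 0.93 -1.45  1.8 ] per mm EX,EY,PN in tool: [-0.32  0.95 -0.01] [0.95 0.32 0.  ] [ 0.01 -0.   -1.  ]
```

It is dropping past the key top with no force. I'll centre the notch by a small turn and continue down.

Request:
play_rows(claw=[0.2, 0.2, 0.2], dp=[[0, 0, 0.1], [0, 0, 0.2], [0, 0, 0.2]], turn=[0.02, 0.04, 0.04])

```text
time: 22.65
eef_pos: [0.5219, -0.0966, 0.1399]
eef_rot: [0.581, 0.758, 0.177, 0.24]
wrist_force: [-0.6, -1.0, -2.6]
grip_width: 0.0294
```

```bash
python3 -c "
from h import *
go(0,0,2)"
```

```text
t 22.65 p [ 0.5219 -0.0966  0.1399] zaxis [ 0.569  -0.0093 -0.8223] tilt 34.68 az -0.9 jaw az 18.30 F [-0.57 -1.03 -2.62] M [0.03 0.58 0.03] w 0.0294  j [-0.275  0.218  2.331  1.549  0.146 -2.042]
foot in peg frame mm x -0.2 y -0.2 z 4.6 jaw 0.285 axis err deg x -0.31 y 0.20
-> dp cm [0.02 0.03 0.26] F tool [-0.46 -2.16  1.83] per mm EX,EY,PN in tool: [-0.28  0.96 -0.01] [0.96 0.28 0.  ] [ 0. -0. -1.]
```

Request:
play_rows(claw=[0.2, 0.2, 0.2, 0.2], dp=[[0, 0.02, 0.1], [0, 0.02, 0.2], [0, 0.02, 0.3], [0, 0.02, 0.3]], turn=[0, 0, 0, 0])

```text
time: 23.15
eef_pos: [0.5238, -0.0966, 0.1375]
eef_rot: [0.581, 0.758, 0.177, 0.24]
wrist_force: [-0.3, 1.0, -2.5]
grip_width: 0.0294
```

```bash
python3 -c "
from h import *
go(0,0,0)"
```

```text
t 23.15 p [ 0.5238 -0.0966  0.1375] zaxis [ 0.5689 -0.0094 -0.8223] tilt 34.68 az -0.9 jaw az 18.29 F [-0.26  1.02 -2.53] M [-0.01  0.59  0.02] w 0.0294  j [-0.273  0.226  2.329  1.591  0.145 -2.084]
foot in peg frame mm x -0.0 y -0.2 z 1.5 jaw 0.285 axis err deg x -0.32 y 0.20
-> dp cm [0.02 0.01 0.15] F tool [ 1.44 -1.32  1.92] per mm EX,EY,PN in tool: [-0.28  0.96 -0.01] [0.96 0.28 0.  ] [ 0. -0. -1.]
```

Request:
play_rows(claw=[0.2, 0.2, 0.2, 0.2], dp=[[0, 0, 0.1], [0, 0, 0.2], [0, 0, 0.2], [0, 0, 0.2]], turn=[0, 0, 0, 0])

```text
time: 23.65
eef_pos: [0.5249, -0.0966, 0.1358]
eef_rot: [0.581, 0.758, 0.177, 0.239]
wrist_force: [-0.4, 0.1, -1.6]
grip_width: 0.0295
```

```bash
python3 -c "
from h import *
go(0,0,0)"
```

```text
t 23.65 p [ 0.5249 -0.0966  0.1358] zaxis [ 0.5689 -0.0093 -0.8223] tilt 34.68 az -0.9 jaw az 18.29 F [-0.44  0.12 -1.61] M [0.04 0.58 0.02] w 0.0295  j [-0.272  0.231  2.328  1.621  0.145 -2.113]
foot in peg frame mm x -0.0 y -0.2 z -0.5 jaw 0.285 axis err deg x -0.32 y 0.20
-> dp cm [ 0.02  0.01 -0.05] F tool [ 0.46 -1.2   1.07] per mm EX,EY,PN in tool: [-0.28  0.96 -0.01] [0.96 0.28 0.  ] [ 0. -0. -1.]
```

Request:
play_rows(claw=[0.2, 0.2, 0.2], dp=[[0, 0, 0.06], [0, 0, 0.1], [0, 0, 0.1]], turn=[0, 0, 0])

```text
time: 24.02
eef_pos: [0.5255, -0.0966, 0.135]
eef_rot: [0.581, 0.758, 0.177, 0.239]
wrist_force: [-1.8, 1.0, 0.4]
grip_width: 0.0293
```

```bash
python3 -c "
from h import *
go(0,0,0)"
```

```text
t 24.02 p [ 0.5255 -0.0966  0.135 ] zaxis [ 0.5689 -0.0093 -0.8223] tilt 34.68 az -0.9 jaw az 18.29 F [-1.79  1.03  0.39] M [-0.02  0.54  0.01] w 0.0293  j [-0.272  0.234  2.327  1.636  0.145 -2.128]
foot in peg frame mm x -0.1 y -0.1 z -1.4 jaw 0.285 axis err deg x -0.32 y 0.21
-> dp cm [ 0.01  0.01 -0.14] F tool [ 1.31 -0.94 -1.35] per mm EX,EY,PN in tool: [-0.28  0.96 -0.01] [0.96 0.28 0.  ] [ 0. -0. -1.]
```

It is on the rubber pad: axial stiffness is about 3 N/mm, as specified for the pad, and the foot is at home height. Now I'll release.

Request:
play_rows(claw=[0.5, 0.6, 0.7, 0.75, 0.75], dp=[[0, 0, 0], [0, 0, 0], [0, 0, 0], [0, 0, 0], [0, 0, 0]], turn=[0, 0, 0, 0, 0])

```text
time: 24.65
eef_pos: [0.5255, -0.0966, 0.135]
eef_rot: [0.581, 0.758, 0.177, 0.24]
wrist_force: [-0.2, 0.5, -0.2]
grip_width: 0.0643
```

Request:
play_rows(claw=[0.75, 0.75, 0.75, 0.75, 0.75], dp=[[0, 0, -1], [0, 0, -3], [0, 0, -5], [0, 0, -8], [0, 0, -10]], turn=[0, 0, 0, 0, 0])

```text
time: 25.28
eef_pos: [0.4679, -0.0958, 0.218]
eef_rot: [0.581, 0.758, 0.177, 0.24]
wrist_force: [0.7, -0.0, -0.1]
grip_width: 0.0642
```

```bash
python3 - <<'E'
from h import *
s,R,p=st()
for n in('top','scene','wrist'):
    c=cam(n);b=dict(top=(370,130,530,250),scene=(190,230,350,370))
    if n=='wrist': save('wrist7.png',c['image'])
    else: save(n+'7z.png',c['image'],b[n],5);save(n+'7.png',c['image'])
E
```

```text
t 25.27 p [ 0.4679 -0.0958  0.218 ] zaxis [ 0.5689 -0.0099 -0.8223] tilt 34.68 az -1.0 jaw az 18.31 F [ 0.68 -0.02 -0.1 ] M [ 0.03  0.26 -0.  ] w 0.0642  j [-0.32  -0.046  2.359  0.618  0.297 -1.129]
```

View pics/scene7z.png

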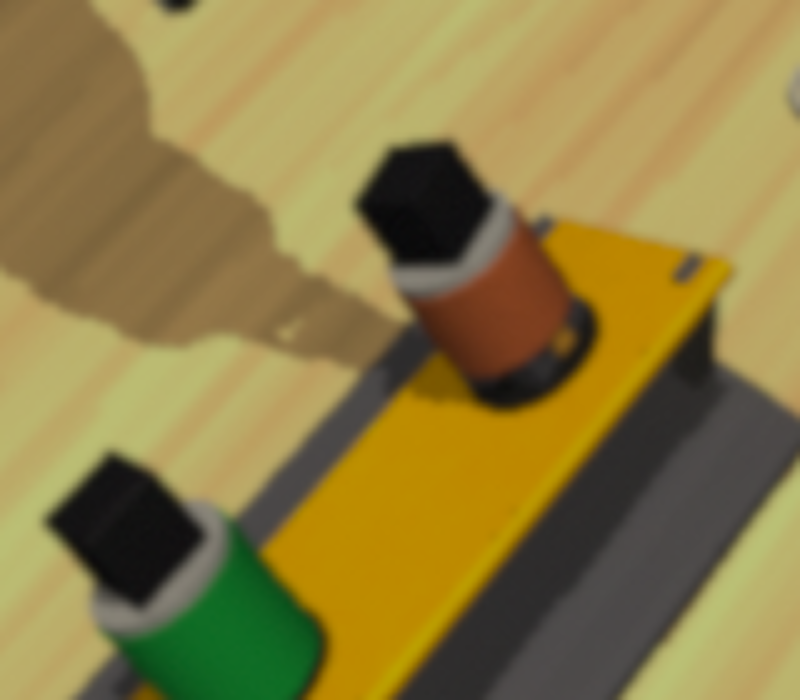

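View pics/wrist7.png

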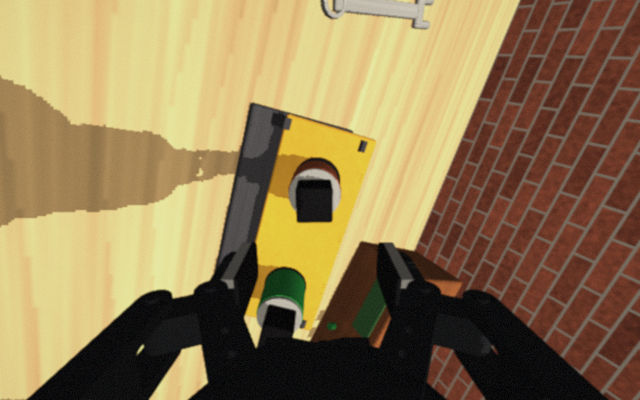

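View pics/top7.png

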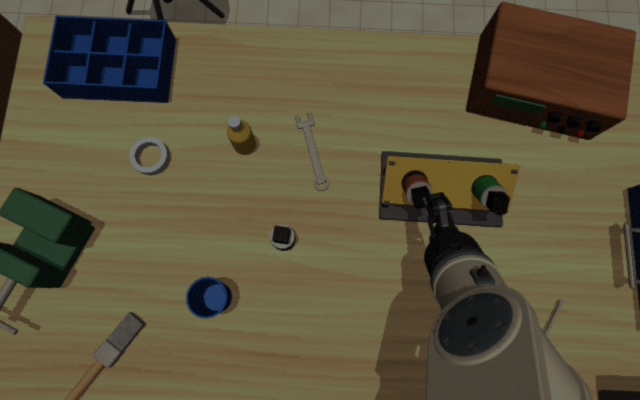

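The drum sits upright on the peg with the brass key visible inside a notch at about (303,298) in the full scene picture. The blue drum, cup, bottle and wrench are unmoved. I'll do a depth check of the seat, then hand in.

```bash
python3 - <<'E'
from h import *
c=cam("wrist");W=ptmap(c)
w=W[178:222,292:338].reshape(-1,3)-PO;h=w@PN*1000;m=(h>80)&(h<100);print("hub top: z",np.median(h[m]).round(1),"x,y",(w[m]@EX).mean()*1000,(w[m]@EY).mean()*1000,m.sum())
c=cam("scene");W=ptmap(c);w=W[255:325,255:320].reshape(-1,3)-PO;h=w@PN*1000;m=(h>80)&(h<100)&(np.hypot(w@EX,w@EY)<.03);print("scene hub top z",np.median(h[m]),np.percentile(h[m],90),"xy",(w[m]@EX).mean()*1000,(w[m]@EY).mean()*1000)
st();print(arm.hand_in())
E
```

```text
hub top: z 85.3 x,y -2.4393786907365285 2.4336833997149045 1305
scene hub top z 84.68332293250772 85.71223342747547 xy 2.869018609963951 -2.849614631739539
t 25.52 p [ 0.4688 -0.0957  0.2169] zaxis [ 0.5691 -0.0092 -0.8222] tilt 34.69 az -0.9 jaw az 18.29 F [ 0.39  0.07 -0.56] M [ 0.02  0.29 -0.  ] w 0.0639  j [-0.32  -0.042  2.359  0.627  0.294 -1.137]
the job is handed in; nothing more can be done
None
```

The red-brown drum is on the free peg, seated over the brass key on the rubber pad and released. I handed the job in at about 25.5 s of the 72 s allowed.

**How it was done**
- **Grip and tilt:** I gripped the hub with the drum upright. The moves have no tilt command, so I tilted the tool by asking for poses beyond the arm's reach and beyond a wrist range. That brought it to within 0.4° of the peg's axis.
- **Seating:** The drum slid down the peg until its foot met the key, about 7.7 mm above home. I turned it about 0.3 rad under roughly 4–6 N. The contact force vanished at about 0.33 rad and the notches dropped over the key. It then came down onto the pad, where the stiffness was about 3 N/mm, as given for the rubber.

**Last checks**
- **Seat:** The key shows inside a notch in the scene picture. Depth puts the hub top 85–86 mm along the peg, against 87 mm expected from my peg estimate. Before release, the arm's own reading put the foot 1.4 mm below my estimate of home.
- **Surroundings:** In the top picture the blue drum, cup, bottle and wrench are where they were. The gripper is clear of everything.

**Checks that failed or disagreed**
- **Press:** The first test on the key, before any turning, briefly reached about 10 N. I eased it off before turning.
- **Sideways position:** The depth readings of the hub's position disagree. The wrist camera gives (-2.4, +2.4) mm and the scene camera (+2.9, -2.8) mm, each biased by side faces and calibration. The arm's own reading before release was within 0.2 mm of the axis.
- **Joint 3:** While I was tilting the tool, joint 3 read 0.058–0.059 against its rounded 0.06 limit.

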